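# Extend the crockery rack and put the mugs and cups away on it

### The job

Pull out the crockery rack and put the clean crockery away on it: loosen the clamp knob, draw the pull-out shelf fully out to its stop and tighten the clamp knob fully again. Then hang every mug by its handle on the hooks above the pull-out shelf, one to a hook, and nest all the brown cups upright into a single stack standing on the pull-out shelf. Leave the tea tin, the wine glass and the pepper where they are.

Things in the scene. Friction and masses are not known exactly. Their poses are not given: they have to be found in the camera images.
- rack: extending rack fixed on the worktop; origin on the worktop at the middle of the seam. Its front faces its -x. Fixed half: bamboo deck, top 38 mm high, over y 0 to 300 mm, x -90 to 95 mm, with three jars 127 mm high at x = 50 mm, y 105 to 262 mm. The shelf pulls out from under it towards the rack's -y
- shelf (a joint): travel of the pull-out shelf in m: 0 pushed in under the fixed half, 0.25 fully out at its stop; it moves along the rack's -y, with about 3 N of drag when the clamp is free, and is held fast (some 50 N) when it is tight
- shelf_mid (a point): centre of the top face of the pull-out shelf's bamboo deck, 14 mm above the worktop; deck 200 mm (x) by 250 mm (y), flat, no rim; axes as the rack's. Pushed in, it lies under the fixed half; the hook bar moves with it. An aluminium runner 14 mm wide, top 22 mm high, lies along the front edge, 120 mm in front (-x)
- shelf_pull (a point): middle of the pull handle at the shelf's outer (-y) end: a black bar 12 mm thick and 85 mm long lying along x, centre 60 mm above the worktop, 50 mm out from the deck's end; pinch it from above
- clamp (a joint): angle of the clamp knob in rad: 0 fully tight (end stop), 1.6 fully slack (end stop); anticlockwise seen from above loosens. It grips the shelf's runner below about 0.5 and the shelf runs free above about 0.6. It takes about 0.15 N m to turn and stays where it is left
- clamp_grip (a point): grip point of the clamp knob, on its upright axis, 68 mm above the worktop, at the front of the fixed half near the seam: a black wing 58 mm long (along this point's x, turns with it), 14 mm thick (along y), 54 to 80 mm above the worktop. The clamp block under it is 46 by 40 mm, top at 44 mm
- hook0 (a point): hook 0 (nearest the seam): point on its arm's axis, 170 mm above the worktop. The arm is a level rod 8 mm thick along the rack's x: from this point 65 mm back (+x) to the cross rail (10 mm thick, level with the arms, on two posts) and 37 mm forward (-x), then 10 mm further forward bent up by 10 mm at its free end. Hooks 86 mm apart in y. Axes as the rack's
- hook1 (a point): hook 1 (the middle one): point on its arm's axis, 170 mm above the worktop. The arm is a level rod 8 mm thick along the rack's x: from this point 65 mm back (+x) to the cross rail (10 mm thick, level with the arms, on two posts) and 37 mm forward (-x), then 10 mm further forward bent up by 10 mm at its free end. Hooks 86 mm apart in y. Axes as the rack's
- hook2 (a point): hook 2 (the outermost): point on its arm's axis, 170 mm above the worktop. The arm is a level rod 8 mm thick along the rack's x: from this point 65 mm back (+x) to the cross rail (10 mm thick, level with the arms, on two posts) and 37 mm forward (-x), then 10 mm further forward bent up by 10 mm at its free end. Hooks 86 mm apart in y. Axes as the rack's
- mug0: stoneware mug, cylinder 62 mm across, 70 mm high (wall 4 mm, 0.22 kg), one loop handle on its +y side. Origin: centre of the underside, z up through the mouth. Handle: round bar 10 mm thick in the y-z plane; its hole is 22 mm wide (y 31 to 53 mm), 38 mm high (z 18 to 56 mm) and open along x; its outside reaches y = 63 mm, z 8 to 66 mm. May be absent
- mug1: stoneware mug, cylinder 62 mm across, 70 mm high (wall 4 mm, 0.22 kg), one loop handle on its +y side. Origin: centre of the underside, z up through the mouth. Handle: round bar 10 mm thick in the y-z plane; its hole is 22 mm wide (y 31 to 53 mm), 38 mm high (z 18 to 56 mm) and open along x; its outside reaches y = 63 mm, z 8 to 66 mm. May be absent
- mug2: stoneware mug, cylinder 62 mm across, 70 mm high (wall 4 mm, 0.22 kg), one loop handle on its +y side. Origin: centre of the underside, z up through the mouth. Handle: round bar 10 mm thick in the y-z plane; its hole is 22 mm wide (y 31 to 53 mm), 38 mm high (z 18 to 56 mm) and open along x; its outside reaches y = 63 mm, z 8 to 66 mm. May be absent
- mug0_loop (a point): centre of the handle's hole of this mug, 42 mm along the mug's y from its axis and 37 mm above its underside; axes as the mug's (the hole runs along x). Let go with a hook's arm through the hole, the mug swings down and hangs with its handle uppermost
- mug1_loop (a point): centre of the handle's hole of this mug, 42 mm along the mug's y from its axis and 37 mm above its underside; axes as the mug's (the hole runs along x). Let go with a hook's arm through the hole, the mug swings down and hangs with its handle uppermost
- mug2_loop (a point): centre of the handle's hole of this mug, 42 mm along the mug's y from its axis and 37 mm above its underside; axes as the mug's (the hole runs along x). Let go with a hook's arm through the hole, the mug swings down and hangs with its handle uppermost
- cup0: brown stacking dessert cup, no handle, about 0.14 kg: foot 40 mm across, cone widening to 58 mm at 38 mm height, then an upright lip band 66 mm across from 38 to 58 mm height (the rim). Wall 2.5 mm. Origin: centre of the underside; z up through the mouth. Nested in another, its lip band rests on the rim below and it sits 20 mm higher, with about 1.5 mm play. May be absent
- cup1: brown stacking dessert cup, no handle, about 0.14 kg: foot 40 mm across, cone widening to 58 mm at 38 mm height, then an upright lip band 66 mm across from 38 to 58 mm height (the rim). Wall 2.5 mm. Origin: centre of the underside; z up through the mouth. Nested in another, its lip band rests on the rim below and it sits 20 mm higher, with about 1.5 mm play. May be absent
- cup2: brown stacking dessert cup, no handle, about 0.14 kg: foot 40 mm across, cone widening to 58 mm at 38 mm height, then an upright lip band 66 mm across from 38 to 58 mm height (the rim). Wall 2.5 mm. Origin: centre of the underside; z up through the mouth. Nested in another, its lip band rests on the rim below and it sits 20 mm higher, with about 1.5 mm play. May be absent
- tea_tin: white tea tin, 86 mm across, 112 mm high with a wire handle on the lid (127 mm over all); origin centre of the underside. Leave alone
- wine_glass: green wine glass, foot 68 mm across, 190 mm high; origin centre of the underside. Leave alone
- pepper: yellow pepper 82 mm across, 70 mm high, on the chopping board (18 mm thick, fixed) at the far side; origin centre of the underside. Leave alone
Not all that is in view belongs to the job. Leave any blue look-alike of the cup0 alone.

How it is judged:
On the way, in this order (a step that is already met when the one before it is completed fails the run):
1. the clamp knob is loosened while the shelf is still pushed in (value of joint clamp above 0.5 rad and value of joint shelf below 0.06 m), for 0.2 s.
2. the shelf is drawn fully out, with the clamp loose (value of joint shelf above 0.238 m and value of joint clamp above 0.5 rad), for 0.2 s.
3. the clamp knob is tightened with the shelf fully out (value of joint shelf above 0.238 m and value of joint clamp below 0.2 rad), for 0.2 s.
At the end, for the whole second after the job is handed in: shelf out at least 238 of 250 mm, clamp tight (below 0.2 rad); every mug present hangs by its handle, the hook through its hole, one to a hook; all cups present nested upright in one stack on the pull-out shelf (axes within 6 mm, tilt under 0.12 rad) (all of step 3 and ((x of mug0_loop in the frame of hook0 between -0.042 and 0.06 m and y of mug0_loop in the frame of hook0 between -0.026 and 0.026 m and z of mug0_loop in the frame of hook0 between -0.03 and 0.004 m) or (x of mug0_loop in the frame of hook1 between -0.042 and 0.06 m and y of mug0_loop in the frame of hook1 between -0.026 and 0.026 m and z of mug0_loop in the frame of hook1 between -0.03 and 0.004 m) or (x of mug0_loop in the frame of hook2 between -0.042 and 0.06 m and y of mug0_loop in the frame of hook2 between -0.026 and 0.026 m and z of mug0_loop in the frame of hook2 between -0.03 and 0.004 m)) and ((x of mug1_loop in the frame of hook0 between -0.042 and 0.06 m and y of mug1_loop in the frame of hook0 between -0.026 and 0.026 m and z of mug1_loop in the frame of hook0 between -0.03 and 0.004 m) or (x of mug1_loop in the frame of hook1 between -0.042 and 0.06 m and y of mug1_loop in the frame of hook1 between -0.026 and 0.026 m and z of mug1_loop in the frame of hook1 between -0.03 and 0.004 m) or (x of mug1_loop in the frame of hook2 between -0.042 and 0.06 m and y of mug1_loop in the frame of hook2 between -0.026 and 0.026 m and z of mug1_loop in the frame of hook2 between -0.03 and 0.004 m)) and ((x of mug2_loop in the frame of hook0 between -0.042 and 0.06 m and y of mug2_loop in the frame of hook0 between -0.026 and 0.026 m and z of mug2_loop in the frame of hook0 between -0.03 and 0.004 m) or (x of mug2_loop in the frame of hook1 between -0.042 and 0.06 m and y of mug2_loop in the frame of hook1 between -0.026 and 0.026 m and z of mug2_loop in the frame of hook1 between -0.03 and 0.004 m) or (x of mug2_loop in the frame of hook2 between -0.042 and 0.06 m and y of mug2_loop in the frame of hook2 between -0.026 and 0.026 m and z of mug2_loop in the frame of hook2 between -0.03 and 0.004 m)) and distance between mug0_loop and mug1_loop above 0.045 m and distance between each of mug0_loop, mug1_loop and mug2_loop above 0.045 m and x of cup0 in the frame of shelf_mid between -0.1 and 0.1 m and y of cup0 in the frame of shelf_mid between -0.125 and 0.125 m and z of cup0 in the frame of shelf_mid between -0.004 and 0.046 m and angle between each of cup0, cup1, cup2's own z axis and vertical below 0.12 rad and linear speed of each of cup0, cup1, cup2 below 0.05 m/s and x of cup1 in the frame of shelf_mid between -0.1 and 0.1 m and y of cup1 in the frame of shelf_mid between -0.125 and 0.125 m and z of cup1 in the frame of shelf_mid between -0.004 and 0.046 m and x of cup2 in the frame of shelf_mid between -0.1 and 0.1 m and y of cup2 in the frame of shelf_mid between -0.125 and 0.125 m and z of cup2 in the frame of shelf_mid between -0.004 and 0.046 m and horizontal distance between cup0 and cup1 below 0.006 m and z of cup0 in the frame of cup1 between -0.046 and 0.046 m and horizontal distance between each of cup0, cup1 and cup2 below 0.006 m and z of cup0 in the frame of cup2 between -0.046 and 0.046 m and z of cup1 in the frame of cup2 between -0.046 and 0.046 m); the robot touches nothing.
It fails at once if the tea tin is shifted by more than 3 cm or tipped (distance of tea_tin from where it was at the start of the episode above 0.03 m or angle between tea_tin's own z axis and vertical above 0.5 rad).
It fails at once if the wine glass is shifted by more than 3 cm or tipped (distance of wine_glass from where it was at the start of the episode above 0.03 m or angle between wine_glass's own z axis and vertical above 0.5 rad).
It fails at once if the pepper is shifted by more than 3 cm or tipped (distance of pepper from where it was at the start of the episode above 0.03 m or angle between pepper's own z axis and vertical above 0.5 rad).
Of mug0, mug1, mug2 only 2 to 3 are there at a start; the rules pass over those that are not, and their reading is None.
Of cup0, cup1, cup2 only 2 to 3 are there at a start; the rules pass over those that are not, and their reading is None.
At some moment in a run one of mug0, mug1, mug2 may be knocked a few centimetres aside while the robot is not near it.
It also fails if it takes over 210 s, if anything falls off the work surface, if the arm or the gripper's body presses on something with over 40 N, if the wrist force passes 120 N, or if a joint passes its speed limit or range.

### The arm

A 6-joint arm with a two-finger parallel gripper is mounted at the origin on the work surface. World frame = base frame: x ahead of the robot, y to its left, z up, the work surface at z = 0. Lengths are in m, angles in rad, forces in N, time in s.
With the tool pointing down it reaches from about 0.25 to 0.725 m from the base axis. Payload 4 kg.
Tool frame: the origin (TCP) lies on the centre line of the jaws, within the pads' length; the fingertips stand 22 mm ahead of it and the grasp point (between the pads) lies 3 mm ahead of it (bot.tip_reach is the distance from the TCP to the fingertips, in m); z points along the fingers, y is the line along which they close (so a half turn about z gives the same grasp; the last joint's range is limited). The gripper opens to 85 mm and grips with 20 to 120 N. Pads are 22 mm wide; open, the fingers measure 114 mm over their backs; the gripper's body (76 mm by 85 mm) begins 54 mm behind the grasp point. The pads swing forward as they close: fully open they stand 13 mm farther back than shut.
Start: joints at [1.343, 0.241, 0.005, 1.335, 0, 1.571], TCP at [0.113, 0.487, 0.253] pointing down, gripper open.
Joint ranges: [-2.72, 2.72], [-1.05, 1.87], [-1.09, 1.28], [-1.99, 2.15], [-1.42, 1.44], [-3.14, 3.14]. Speed limits (rad/s): [2.79, 2.79, 3.14, 3.14, 3.14, 3.14].

### API

Orientations are given as a unit quaternion [x, y, z, w].
In Python, from workcell import bot gives the robot as it stands. The module is installed in compiled form; this text tells all that it offers.
- The arm moves only by the tool apply_moves, never from a script. Its argument "commands" is a list of rows, each a list of 4 numbers: the shift along the tool's x, y, z scaled (see below), then the turn about the tool's z scaled (see below). In form: [[tx, ty, tz, roll], ...]. A call has exactly 5 rows; each row shifts and turns the commanded pose from where the row before left it, along the tool's axes as they then stand; what a row does not reach is not made up. The controller multiplies each number of a shift by 20 mm and each number of a turn by 60 degrees. A row lasts 1/12 s, in which the tool goes at most 41.7 mm and 7.16 degrees, less where a joint would pass 70% of its speed; a pose out of reach is approached as far as the arm can. A call with a number of a shift or a turn outside -1 to 1 is refused whole. A call with a gripper value outside its range is refused whole. "claw" is the closure, from 0 (fully open) to 1 (shut), set as the call begins (left out, the last holds). The fingers move at their own pace and stop on an object; the grip force is fixed at half the most. Time passes only in rows, so rows that do not move let the fingers close, or fill a call up. It gives the time, the measured TCP pose, the force, the opening and the grip force at its end, in the units of the state.
- bot.get_obs(): the state, without advancing time (a new reading comes with each control period).
- bot.camera(name): name is "scene" or "top"; returns a dict with "image" (400x640x3 uint8, blue, green, red), "camera_matrix" (3x3 intrinsics, pixels), "k1" (the pictures are not rectified: a ray, as slopes to the right and down, at radius r is drawn at 1 + k1 r^2 times it, then the intrinsics apply), "R" (3x3) and "t" (3): a world point X has camera coordinates R X + t. Camera axes: x right, y down, z forward; pixel columns grow to the right and rows downward; lengths in m; the calibration is good to about 2 mm. A picture is of the moment at which its call begins. There is no depth.
- bot.job_done(): hands the job in; it is judged then, once.
The state is a dict: "clock": time; "joint_pos": joint angles; "joint_vel": joint speeds; "tau": joint torques, N m; "eef_pos": TCP position; "tool_rot": TCP orientation; "ft_force": force on the tool from outside, world axes, zero at the start; "ft_torque": the same for the moment, N m; "grip_width": finger opening in m; "grasp_force": force on a finger pad.
Only numpy, scipy, OpenCV 4.12 (cv2) and the standard library are available. Lean on these libraries where they do the work, as an engineer would, in place of code of your own. Each camera call takes 0.05 s, during which the arm holds its last target. There are 200 camera calls.

## Working session

There is one attempt and no reset: what is moved stays moved. The work goes in short steps, Python scripts to look and compute and a tool call to move; the robot and the scene stay as the last step left them, time stands still between calls to the robot, and variables do not carry over. Pictures are saved under pics/ and viewed, at most 14 in all, crops included, and the job is handed in when it is done.

Besides the shell and the picture viewer there is one more tool, called after "Request:" as name(argument=value, ...) on one line, values as JSON. apply_moves: Moves the arm, as the interface text tells. Shifts and turns lie within -1 to 1; 1 stands for 20 mm of shift or 60 degrees of turn. Its arguments: {"type":"object","properties":{"commands":{"type":"array","items":{"type":"array","items":{"type":"number","minimum":-1,"maximum":1}}},"claw":{"type":"number"}},"required":["commands"]}

```bash
mkdir -p pics; cat > h.py <<'E'
import numpy as np, cv2
from workcell import bot
def snap(name,tag):
    c=bot.camera(name); cv2.imwrite(f'pics/{tag}.png',c['image']); np.savez(f'pics/{tag}.npz',K=c['camera_matrix'],k1=c['k1'],R=c['R'],t=c['t']); return c
def load(tag): return np.load(f'pics/{tag}.npz')
def ray(c,uv):
    K=np.array(c['K']);k1=float(c['k1'])
    d=np.array([(uv[0]-K[0,2])/K[0,0],(uv[1]-K[1,2])/K[1,1]]);s=d.copy()
    for _ in range(20): s=d/(1+k1*(s@s))
    R=np.array(c['R']);t=np.array(c['t']); v=R.T@np.array([s[0],s[1],1.]); return -R.T@t, v/np.linalg.norm(v)
def atz(c,uv,z):
    o,v=ray(c,uv); return o+v*(z-o[2])/v[2]
def proj(c,X):
    p=np.array(c['R'])@np.array(X)+np.array(c['t']); s=p[:2]/p[2]; s=s*(1+float(c['k1'])*(s@s)); K=np.array(c['K']); return np.array([K[0,0]*s[0]+K[0,2],K[1,1]*s[1]+K[1,2]])
def tri(c1,u1,c2,u2):
    A=[];b=[]
    for c,u in((c1,u1),(c2,u2)):
        o,v=ray(c,u);P=np.eye(3)-np.outer(v,v);A.append(P);b.append(P@o)
    X=np.linalg.lstsq(np.vstack(A),np.hstack(b),rcond=None)[0]
    return X, [np.linalg.norm(proj(c,X)-u) for c,u in((c1,u1),(c2,u2))]
E
python3 - <<'E'
from h import *
for n in('scene','top'):
    c=snap(n,n+'0'); print(n,(-c['R'].T@c['t']).round(3),c['R'].round(2).tolist(),c['camera_matrix'][0,0],c['k1'])
    cv2.imwrite(f'pics/{n}0b.png',cv2.resize(c['image'],(800,500),interpolation=cv2.INTER_CUBIC))
o=bot.get_obs();print({k:np.round(v,3) for k,v in o.items()})
E
```

```text
scene [0.932 0.609 1.246] [[-0.84, 0.54, 0.01], [0.45, 0.71, -0.54], [-0.3, -0.46, -0.84]] 429.52751946136965 -0.026428241674011702
top [ 0.256 -0.039  1.54 ] [[-0.04, -1.0, -0.0], [-0.98, 0.04, -0.2], [0.2, -0.0, -0.98]] 434.72695040322765 -0.035324456660822505
{'clock': np.float64(0.1), 'joint_pos': array([ 1.343,  0.241,  0.004,  1.335, -0.   ,  1.571]), 'joint_vel': array([ 0.   , -0.001,  0.004, -0.   ,  0.   ,  0.001]), 'tau': array([-1.0000e-03, -3.7314e+01,  2.5301e+01,  1.1000e-02, -0.0000e+00,
        0.0000e+00]), 'eef_pos': array([0.113, 0.487, 0.252]), 'tool_rot': array([ 0.114,  0.994, -0.001, -0.   ]), 'ft_force': array([-0.329,  0.688, -0.4  ]), 'ft_torque': array([-0.003, -0.028,  0.029]), 'grasp_force': np.float64(0.0), 'grip_width': np.float64(0.085)}
```

View pics/scene0b.png

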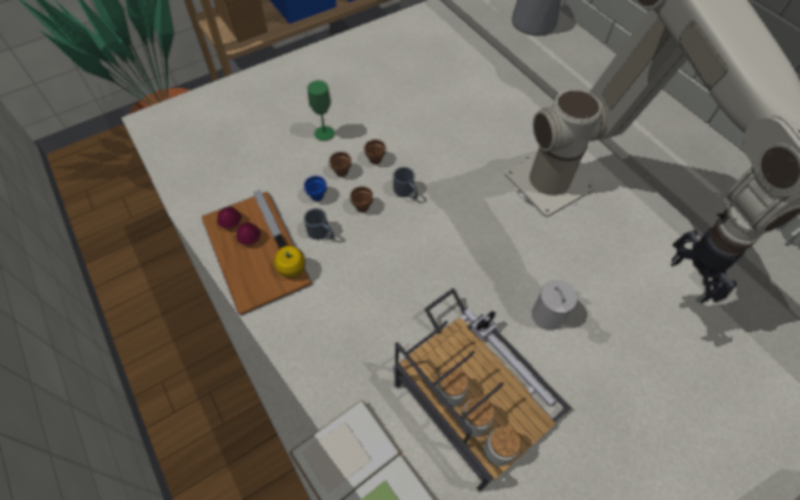

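View pics/top0b.png

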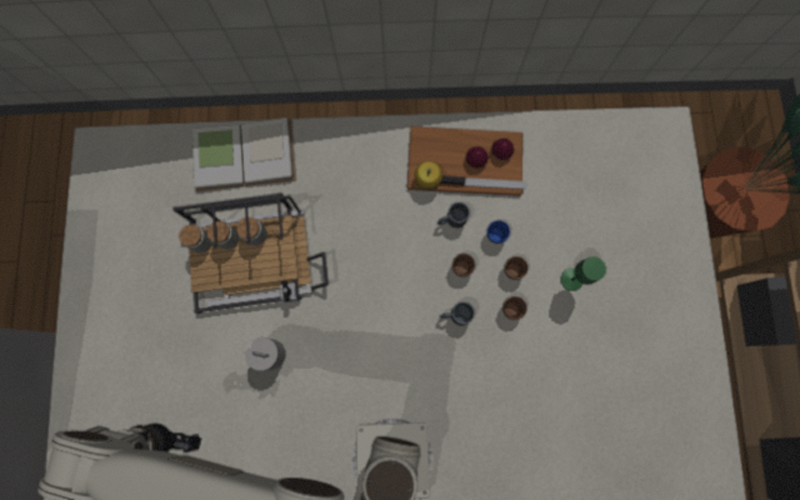

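```bash
cat >> h.py <<'E'
def crop(tag,x0,y0,w,h,f,out):
    im=cv2.imread(f'pics/{tag}.png')[y0:y0+h,x0:x0+w]
    im=cv2.resize(im,None,fx=f,fy=f,interpolation=cv2.INTER_CUBIC)
    im=cv2.convertScaleAbs(im,alpha=1.5)
    for x in range(-(-x0//10)*10,x0+w,10):
        cv2.line(im,(int((x-x0+.5)*f),0),(int((x-x0+.5)*f),6 if x%20 else 12),(0,255,255),1)
        if x%20==0: cv2.putText(im,str(x),(int((x-x0+.5)*f)-10,24),0,.4,(0,255,255),1)
    for y in range(-(-y0//10)*10,y0+h,10):
        cv2.line(im,(0,int((y-y0+.5)*f)),(6 if y%20 else 12,int((y-y0+.5)*f)),(0,255,255),1)
        if y%20==0: cv2.putText(im,str(y),(14,int((y-y0+.5)*f)+4),0,.4,(0,255,255),1)
    cv2.imwrite(f'pics/{out}.png',im)
E
python3 - <<'E'
from h import *
crop('top0',340,155,140,110,5,'c1')
crop('top0',135,145,135,110,5,'c2')
crop('scene0',235,60,110,135,4.4,'c3')
crop('scene0',305,225,160,170,3.5,'c4')
E
```

```text
(no output)
```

View pics/c1.png

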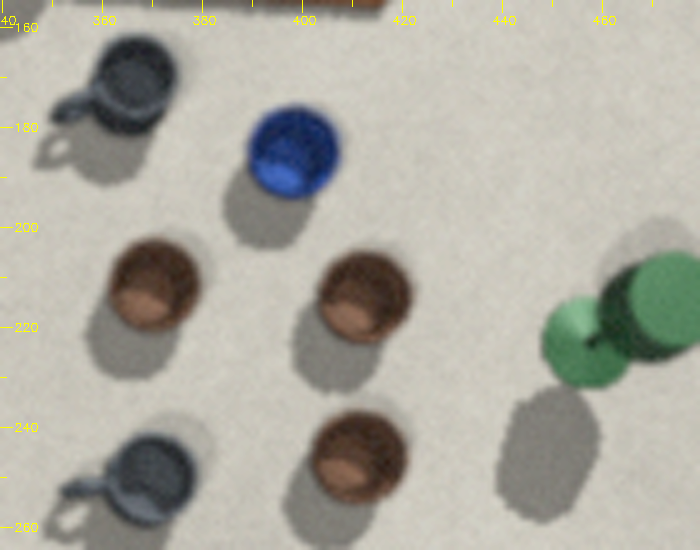

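View pics/c2.png

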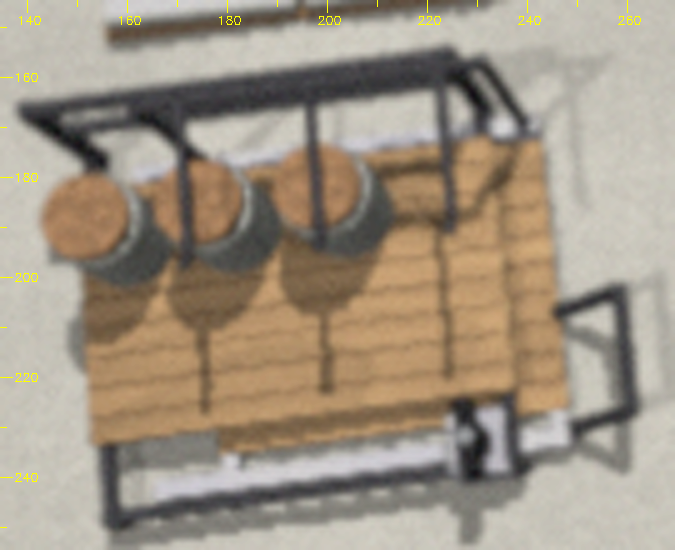

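View pics/c3.png

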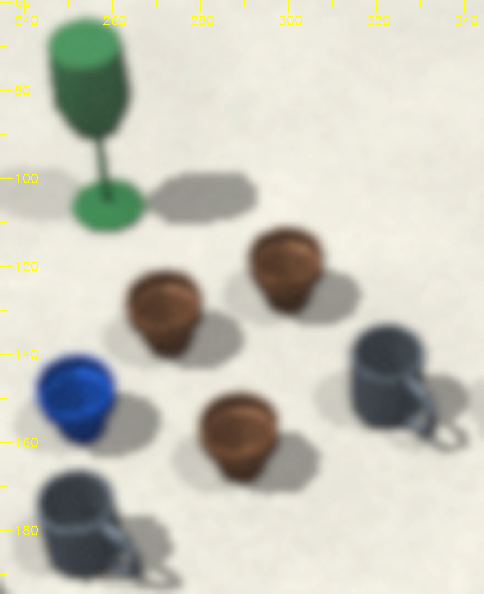

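View pics/c4.png

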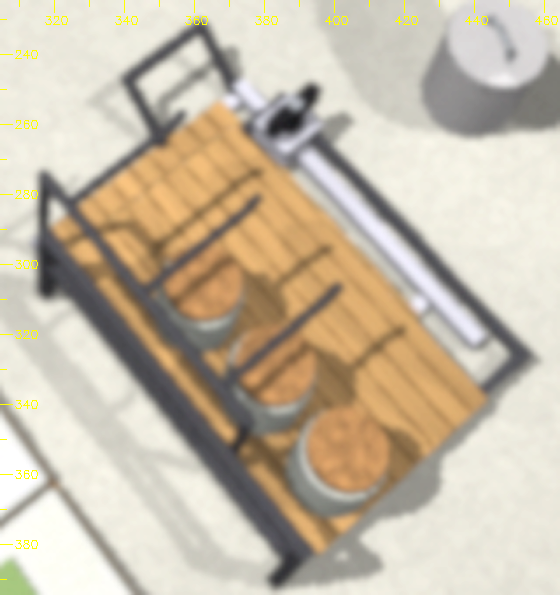

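The pictures show two dark mugs at top px (367,171) and (369,249), and three brown cups at (370,211), (413,213) and (411,245). The things to avoid are the blue look-alike (398,185), the jars and the tin. The knob is at (228,232), the pull bar at (260,214) and the three hook tips at (172,197), (198,194) and (224,190).

```bash
python3 - <<'E'
from h import *
T=load('top0');S=load('scene0')
t=lambda a,b:(340+a/5-.5,155+b/5-.5)
r=lambda a,b:(135+a/5-.5,145+b/5-.5)
s=lambda a,b:(235+a/4.4-.5,60+b/4.4-.5)
q=lambda a,b:(305+a/3.5-.5,225+b/3.5-.5)
P={'mugA':(t(135,78),s(75,503)),'mugB':(t(152,474),s(388,350)),'cup1':(t(155,282),s(240,423)),'cup2':(t(367,295),s(166,299)),'cup3':(t(358,455),s(288,256)),
'blue':(t(293,150),s(77,385)),
'hk2':(r(450,230),q(183,113)),'hk1':(r(320,247),q(258,198)),'hk0':(r(187,262),q(340,288)),
'bar':(r(627,350),q(165,54)),'knob':(r(470,440),q(293,112)),'knobfront':(r(470,478),q(318,88)),'knobrear':(r(468,402),q(268,135)),'deckFL':(r(92,445),q(488,402))}
for k,(a,b) in P.items():
    X,e=tri(T,np.array(a),S,np.array(b)); print(k,X.round(4),np.round(e,1))
for z,k,uv in((.05,'Atip',t(52,112)),(.05,'Btip',t(63,489)),(.038,'seamF',r(515,392)),(.038,'FL',r(92,445)),(.038,'seamR',r(503,143))):print(k,atz(T,uv,z).round(4))
print(atz(S,q(488,402),.038).round(4),atz(S,q(318,555),.038).round(4), atz(S,q(220,100),.014))
E
```

```text
mugA [ 0.6651 -0.2081  0.0681] [0.6 0.6]
mugB [ 0.3861 -0.2023  0.0774] [0.3 0.3]
cup1 [ 0.5189 -0.2131  0.0623] [0. 0.]
cup2 [ 0.5047 -0.3593  0.0599] [0. 0.]
cup3 [ 0.3947 -0.3448  0.0614] [0.1 0.1]
blue [ 0.6095 -0.3155  0.0619] [0.1 0.1]
hk2 [0.5807 0.2644 0.1853] [0.1 0.2]
hk1 [0.5727 0.3491 0.1827] [0.1 0.1]
hk0 [0.565  0.4351 0.1843] [0.4 0.5]
bar [0.5205 0.1692 0.0607] [0. 0.]
knob [0.4614 0.2757 0.0671] [0.2 0.3]
knobfront [0.4341 0.2728 0.0786] [0.3 0.4]
knobrear [0.489  0.2789 0.0588] [0.3 0.3]
deckFL [0.4711 0.5477 0.0373] [0.2 0.2]
Atip [ 0.6458 -0.1487  0.05  ]
Btip [ 0.3798 -0.1433  0.05  ]
seamF [0.4976 0.2511 0.038 ]
FL [0.4706 0.548  0.038 ]
seamR [0.6782 0.2603 0.038 ]
[0.4718 0.5473 0.038 ] [0.6541 0.564  0.038 ] [0.48891984 0.21574249 0.014     ]
```

```bash
cat >> h.py <<'E'
from scipy.spatial.transform import Rotation as Ro
def go(x,y,z,ang=None):
    """needed roll (units) and then shift (units, tool axes after roll) to reach TCP x,y,z with tool y at ang deg from world x"""
    o=bot.get_obs();M=Ro.from_quat(o['tool_rot']).as_matrix();a=np.degrees(np.arctan2(M[1,1],M[0,1]));d=0
    if ang is not None:
        d=(ang-a+90)%180-90
    M2=Ro.from_euler('z',d,degrees=True).as_matrix()@M
    sh=M2.T@(np.array([x,y,z])-o['eef_pos'])/.02
    print('t',round(float(o['clock']),2),'pos',o['eef_pos'].round(4),'yang',round(a,2),'w',round(float(o['grip_width']),4),'gf',round(float(o['grasp_force']),1),'F',o['ft_force'].round(1),'j6',round(float(o['joint_pos'][5]),2))
    print('  roll',round(-d/60,3),'shift',sh.round(2))
E
python3 - <<'E'
from h import *
print(bot.tip_reach)
T=load('top0'); 
for z in(.11,):print(atz(T,(263/1.25,351/1.25),z))
go(.4614,.2757,.13,95.2)
E
```

```text
0.022
[0.29882917 0.32532372 0.11      ]
t 0.1 pos [0.1128 0.4866 0.2525] yang 76.95 w 0.0852 gf 0.0 F [-0.3  0.7 -0.4] j6 1.57
  roll -0.304 shift [-16.4  -12.07   6.15]
```

Request:
apply_moves(commands=[[0,0,0,-0.061],[0,0,0,-0.061],[0,0,0,-0.061],[0,0,0,-0.061],[0,0,0,-0.06]], claw=0.5)

```text
clock: 0.52
eef_pos: [0.1128, 0.4867, 0.2528]
tool_rot: [-0.047, 0.999, -0.001, -0.0]
ft_force: [0.3, 0.3, -0.5]
grip_width: 0.0426
grasp_force: 0.0
```

Request:
apply_moves(commands=[[-0.96,-0.71,0,0],[-0.96,-0.71,0,0],[-0.96,-0.71,0,0],[-0.96,-0.71,0,0],[-0.96,-0.71,0,0]])

```text
clock: 0.93
eef_pos: [0.2156, 0.4241, 0.2528]
tool_rot: [-0.045, 0.999, -0.0, -0.0]
ft_force: [0.1, 0.5, 0.3]
grip_width: 0.0429
grasp_force: 0.0
```

Request:
apply_moves(commands=[[-0.96,-0.71,0,0],[-0.96,-0.71,0,0],[-0.96,-0.71,0,0],[-0.96,-0.71,0,0],[-0.96,-0.71,0,0]])

```text
clock: 1.35
eef_pos: [0.3177, 0.3621, 0.2529]
tool_rot: [-0.045, 0.999, -0.0, -0.0]
ft_force: [-0.8, 0.9, -0.6]
grip_width: 0.0429
grasp_force: 0.0
```

Request:
apply_moves(commands=[[-0.96,-0.71,0,0],[-0.96,-0.71,0,0],[-0.96,-0.71,0,0],[-0.96,-0.71,0,0],[-0.96,-0.71,0,0]])

```text
clock: 1.77
eef_pos: [0.4197, 0.3001, 0.2528]
tool_rot: [-0.045, 0.999, -0.0, -0.0]
ft_force: [0.5, 0.4, 0.3]
grip_width: 0.0426
grasp_force: 0.0
```

Request:
apply_moves(commands=[[-0.96,-0.71,0.5,0],[-0.96,-0.71,0.5,0],[0,0,0.5,0],[0,0,0,0],[0,0,0,0]])

```text
clock: 2.18
eef_pos: [0.4588, 0.2758, 0.2222]
tool_rot: [-0.045, 0.999, -0.001, -0.002]
ft_force: [0.6, -0.7, -0.3]
grip_width: 0.0425
grasp_force: 0.0
```

```bash
python3 -c "
from h import *
go(.4614,.2757,.073,95.2)"
```

```text
t 2.18 pos [0.4588 0.2758 0.2222] yang 95.17 w 0.0425 gf 0.0 F [ 0.6 -0.7 -0.3] j6 0.45
  roll -0.0 shift [-0.15 -0.01  7.46]
```

Request:
apply_moves(commands=[[-0.15,0,0.9,0],[0,0,0.9,0],[0,0,0.9,0],[0,0,0.9,0],[0,0,0.9,0]])

```text
clock: 2.6
eef_pos: [0.4621, 0.2776, 0.1335]
tool_rot: [-0.046, 0.999, 0.0, 0.001]
ft_force: [0.9, 0.6, 0.4]
grip_width: 0.0428
grasp_force: 0.0
```

Request:
apply_moves(commands=[[0,0,0.8,0],[0,0,0.8,0],[0,0,0.7,0],[0,0,0.6,0],[0,0,0,0]])

```text
clock: 3.02
eef_pos: [0.4605, 0.2766, 0.0736]
tool_rot: [-0.046, 0.999, -0.001, -0.002]
ft_force: [-0.3, -0.5, -1.1]
grip_width: 0.0429
grasp_force: 0.0
```

Request:
apply_moves(commands=[[0,0,0,0],[0,0,0,0],[0,0,0,0],[0,0,0,0],[0,0,0,0]], claw=1)

```text
clock: 3.43
eef_pos: [0.4635, 0.2762, 0.0768]
tool_rot: [-0.045, 0.999, -0.0, 0.001]
ft_force: [-1.3, -4.9, 7.1]
grip_width: 0.0129
grasp_force: 61.0
```

```bash
python3 -c "
from h import *
go(.4614,.2757,.073,95.2)
print(bot.get_obs()['ft_torque'])"
```

```text
t 3.43 pos [0.4635 0.2762 0.0768] yang 95.17 w 0.0129 gf 61.0 F [-1.3 -4.9  7.1] j6 0.45
  roll -0.0 shift [ 0.11 -0.02  0.19]
[-0.88965407  0.03755694  0.13639047]
```

Request:
apply_moves(commands=[[0,0,-0.15,-0.1],[0,0,0,-0.1],[0,0,0,-0.1],[0,0,0,-0.1],[0,0,0,-0.1]])

```text
clock: 3.85
eef_pos: [0.4631, 0.2772, 0.077]
tool_rot: [-0.304, 0.953, 0.001, 0.0]
ft_force: [3.6, 1.0, -11.4]
grip_width: 0.0131
grasp_force: 61.4
```

Request:
apply_moves(commands=[[0,0,0,-0.1],[0,0,0,-0.1],[0,0,0,-0.1],[0,0,0,-0.1],[0,0,0,-0.1]])

```text
clock: 4.27
eef_pos: [0.4623, 0.2778, 0.077]
tool_rot: [-0.541, 0.841, 0.002, -0.0]
ft_force: [1.2, 5.0, -10.8]
grip_width: 0.0129
grasp_force: 61.6
```

Request:
apply_moves(commands=[[0,0,0,-0.1],[0,0,0,-0.1],[0,0,0,-0.1],[0,0,0,0],[0,0,0,0]])

```text
clock: 4.68
eef_pos: [0.4617, 0.2779, 0.077]
tool_rot: [-0.663, 0.748, 0.002, -0.0]
ft_force: [0.1, 6.0, -11.9]
grip_width: 0.0128
grasp_force: 61.6
```

```bash
python3 -c "
from h import *
go(.4614,.2757,.073,175.2)
print(bot.get_obs()['ft_torque'])"
```

```text
t 4.68 pos [0.4617 0.2779 0.077 ] yang 173.12 w 0.0128 gf 61.6 F [  0.1   6.  -11.9] j6 -0.91
  roll -0.035 shift [0.11 0.   0.2 ]
[ 1.29489629 -0.07016467  0.08373015]
```

Request:
apply_moves(commands=[[0,0,0,0],[0,0,0,0],[0,0,0,0],[0,0,-0.5,0],[0,0,-1,0]], claw=0.5)

```text
clock: 5.1
eef_pos: [0.4615, 0.2754, 0.1075]
tool_rot: [-0.663, 0.748, 0.0, -0.002]
ft_force: [-0.2, 0.1, -0.4]
grip_width: 0.0426
grasp_force: 0.0
```

Request:
apply_moves(commands=[[0,0,-1,0.1],[0,0,-1,0.1],[0,0,-1,0.1],[0,0,0,0.1],[0,0,0,0.1]])

```text
clock: 5.52
eef_pos: [0.4643, 0.2771, 0.1719]
tool_rot: [-0.445, 0.896, 0.0, 0.003]
ft_force: [-0.7, -0.0, -0.6]
grip_width: 0.0428
grasp_force: 0.0
```

Request:
apply_moves(commands=[[0,0,0,0.1],[0,0,0,0.1],[0,0,0,0.1],[0,0,0,0.1],[0,0,0,0.1]])

```text
clock: 5.93
eef_pos: [0.4632, 0.2764, 0.1699]
tool_rot: [-0.198, 0.98, 0.0, 0.001]
ft_force: [-0.3, 0.3, 0.3]
grip_width: 0.0425
grasp_force: 0.0
```

Request:
apply_moves(commands=[[0,0,0,0.1],[0,0,0,0.1],[0,0,0,0.1],[0,0,0,0],[0,0,0,0]])

```text
clock: 6.35
eef_pos: [0.4632, 0.2764, 0.1695]
tool_rot: [-0.046, 0.999, 0.0, 0.001]
ft_force: [0.4, -0.1, -0.3]
grip_width: 0.0431
grasp_force: 0.0
```

```bash
python3 - <<'E'
from h import *
snap('top','top1');crop('top1',175,170,110,90,6,'c5')
go(.5205,.1692,.15,95.2)
E
```

```text
t 6.4 pos [0.4631 0.2765 0.1693] yang 95.3 w 0.0424 gf 0.0 F [-0.3  0.2  0.6] j6 0.45
  roll 0.002 shift [-2.37 -5.6   0.96]
```

View pics/c5.png

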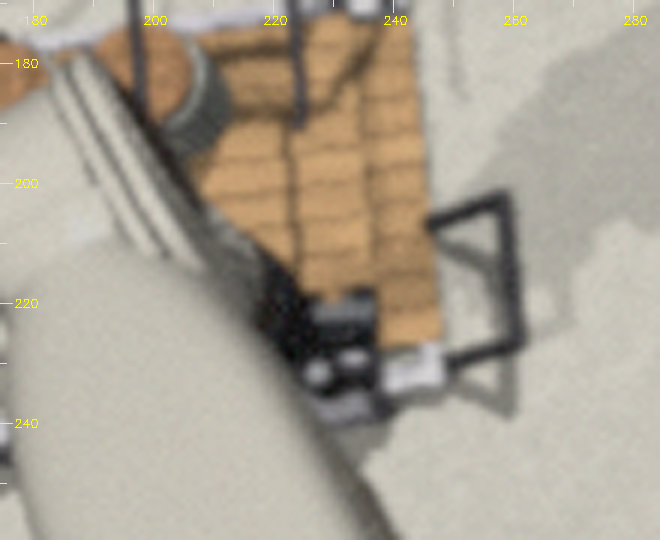

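The crop shows the gripper above the knob and hiding it. The pull bar is unmoved, at about (258–261, 203–227). Next I go to the bar.

Request:
apply_moves(commands=[[-0.4,-0.94,0,0],[-0.4,-0.94,0,0],[-0.4,-0.94,0,0],[-0.4,-0.94,0,0],[-0.4,-0.94,0.2,0]])

```text
clock: 6.82
eef_pos: [0.5121, 0.1858, 0.1655]
tool_rot: [-0.046, 0.999, 0.0, 0.001]
ft_force: [0.4, 0.3, -0.2]
grip_width: 0.0427
grasp_force: 0.0
```

Request:
apply_moves(commands=[[-0.37,-0.9,0.4,0],[0,0,0.8,0],[0,0,0.8,0],[0,0,0.8,0],[0,0,0,0]])

```text
clock: 7.23
eef_pos: [0.5181, 0.1682, 0.1055]
tool_rot: [-0.046, 0.999, -0.001, -0.003]
ft_force: [-0.9, -0.2, -1.2]
grip_width: 0.0432
grasp_force: 0.0
```

```bash
python3 -c "
from h import *
go(.5205,.1692,.066,95.2)"
```

```text
t 7.23 pos [0.5181 0.1682 0.1055] yang 95.24 w 0.0432 gf 0.0 F [-0.9 -0.2 -1.2] j6 0.22
  roll 0.001 shift [-0.14  0.04  1.97]
```

Request:
apply_moves(commands=[[-0.1,0,0.6,0],[0,0,0.6,0],[0,0,0.5,0],[0,0,0.27,0],[0,0,0,0]])

```text
clock: 7.65
eef_pos: [0.5213, 0.1692, 0.0681]
tool_rot: [-0.046, 0.999, -0.0, -0.001]
ft_force: [-0.2, -0.0, 0.1]
grip_width: 0.0428
grasp_force: 0.0
```

Request:
apply_moves(commands=[[0,0,0,0],[0,0,0,0],[0,0,0,0],[0,0,0,0],[0,0,0,0]], claw=1)

```text
clock: 8.07
eef_pos: [0.5227, 0.1695, 0.0699]
tool_rot: [-0.045, 0.999, 0.0, 0.001]
ft_force: [-1.0, -0.9, 4.9]
grip_width: 0.0099
grasp_force: 58.7
```

Request:
apply_moves(commands=[[0,-0.2,0,0],[0,-0.4,0,0],[0,-0.6,0,0],[0,-0.6,0,0],[0,-0.6,0,0]])

```text
clock: 8.48
eef_pos: [0.5274, 0.1222, 0.0699]
tool_rot: [-0.046, 0.999, 0.001, 0.001]
ft_force: [0.1, 3.9, 5.5]
grip_width: 0.0099
grasp_force: 59.0
```

```bash
python3 -c "
from h import *
go(.5205,.1692,.066,95.2)"
```

```text
t 8.48 pos [0.5274 0.1222 0.0699] yang 95.26 w 0.0099 gf 59.0 F [0.1 3.9 5.5] j6 0.13
  roll 0.001 shift [0.13 2.37 0.2 ]
```

Request:
apply_moves(commands=[[0,-0.7,0,0],[0,-0.7,0,0],[0,-0.7,0,0],[0,-0.7,0,0],[0,-0.7,0,0]])

```text
clock: 8.9
eef_pos: [0.5344, 0.052, 0.0699]
tool_rot: [-0.046, 0.999, 0.001, 0.002]
ft_force: [1.7, 3.9, 3.2]
grip_width: 0.0098
grasp_force: 58.9
```

Request:
apply_moves(commands=[[0,-0.7,0,0],[0,-0.7,0,0],[0,-0.7,0,0],[0,-0.7,0,0],[0,-0.5,0,0]])

```text
clock: 9.32
eef_pos: [0.5411, -0.0147, 0.0699]
tool_rot: [-0.045, 0.999, 0.0, 0.003]
ft_force: [4.3, 4.1, 2.9]
grip_width: 0.0099
grasp_force: 58.9
```

Request:
apply_moves(commands=[[0,-0.3,0,0],[0,-0.3,0,0],[0,-0.3,0,0],[0,-0.2,0,0],[0,-0.2,0,0]])

```text
clock: 9.73
eef_pos: [0.5435, -0.0397, 0.0699]
tool_rot: [-0.045, 0.999, 0.0, 0.003]
ft_force: [5.4, 3.7, 2.7]
grip_width: 0.0099
grasp_force: 58.9
```

```bash
python3 -c "
from h import *
go(.5403,-.0479,.066,95.2)"
```

```text
t 9.73 pos [ 0.5435 -0.0397  0.0699] yang 95.2 w 0.0099 gf 58.9 F [5.4 3.7 2.7] j6 -0.16
  roll 0.0 shift [ 0.2  -0.39  0.19]
```

Request:
apply_moves(commands=[[0,-0.15,0,0],[0,-0.15,0,0],[0,-0.15,0,0],[0,-0.1,0,0],[0,-0.1,0,0]])

```text
clock: 10.15
eef_pos: [0.5444, -0.0479, 0.0699]
tool_rot: [-0.047, 0.999, 0.006, 0.003]
ft_force: [4.9, 21.2, 5.6]
grip_width: 0.0096
grasp_force: 59.4
```

Request:
apply_moves(commands=[[0,0,0,0],[0,0,0,0],[0,0,0,0],[0,0,-0.6,0],[0,0,-1,0]], claw=0.5)

```text
clock: 10.57
eef_pos: [0.5391, -0.0532, 0.0982]
tool_rot: [-0.045, 0.999, 0.0, -0.004]
ft_force: [0.4, -0.8, 0.1]
grip_width: 0.0427
grasp_force: 0.0
```

Request:
apply_moves(commands=[[0,0,-1,0],[0,0,-1,-0.1],[0,0,-1,-0.1],[0,0,0,-0.1],[0,0,0,-0.1]])

```text
clock: 10.98
eef_pos: [0.5425, -0.0536, 0.1621]
tool_rot: [-0.254, 0.967, -0.001, 0.001]
ft_force: [-0.4, -0.0, -0.5]
grip_width: 0.0426
grasp_force: 0.0
```

Request:
apply_moves(commands=[[0,0,0,-0.1],[0,0,0,-0.1],[0,0,0,-0.1],[0,0,0,-0.1],[0,0,0,-0.1]])

```text
clock: 11.4
eef_pos: [0.5412, -0.0535, 0.1601]
tool_rot: [-0.496, 0.869, 0.0, -0.001]
ft_force: [0.3, -0.0, 0.5]
grip_width: 0.0428
grasp_force: 0.0
```

Request:
apply_moves(commands=[[0,0,0,-0.1],[0,0,0,-0.1],[0,0,0,-0.1],[0,0,0,-0.1],[0,0,0,0]])

```text
clock: 11.82
eef_pos: [0.5413, -0.0534, 0.1602]
tool_rot: [-0.664, 0.748, 0.001, -0.001]
ft_force: [-0.5, 0.3, -0.3]
grip_width: 0.0428
grasp_force: 0.0
```

```bash
python3 - <<'E'
from h import *
snap('top','top2');snap('scene','scene2')
go(.4617,.2757,.15,173.1)
E
```

```text
t 11.92 pos [ 0.5416 -0.0532  0.1604] yang 172.99 w 0.043 gf 0.0 F [0.7 0.  0.1] j6 -1.55
  roll -0.002 shift [-15.85   5.94   0.52]
```

Request:
apply_moves(commands=[[-0.99,0.5,0,0],[-0.99,0.5,0,0],[-0.99,0.5,0,0],[-0.99,0.4,0,0],[-0.99,0.4,0,0]])

```text
clock: 12.33
eef_pos: [0.5076, 0.0515, 0.1607]
tool_rot: [-0.663, 0.749, 0.0, -0.0]
ft_force: [0.9, -0.4, 0.1]
grip_width: 0.0426
grasp_force: 0.0
```

Request:
apply_moves(commands=[[-0.99,0.37,0,0],[-0.99,0.37,0,0],[-0.99,0.36,0,0],[-0.99,0.36,0,0],[-0.99,0.36,0,0]])

```text
clock: 12.75
eef_pos: [0.4834, 0.1543, 0.1607]
tool_rot: [-0.663, 0.749, -0.0, -0.0]
ft_force: [0.2, -0.3, 0.2]
grip_width: 0.0425
grasp_force: 0.0
```

Request:
apply_moves(commands=[[-0.99,0.33,0,0],[-0.99,0.33,0,0],[-0.99,0.33,0,0],[-0.99,0.33,0,0],[-0.99,0.3,0,0]])

```text
clock: 13.17
eef_pos: [0.463, 0.2564, 0.1607]
tool_rot: [-0.663, 0.749, -0.0, -0.0]
ft_force: [0.4, 0.3, -0.5]
grip_width: 0.0423
grasp_force: 0.0
```

Request:
apply_moves(commands=[[-0.99,0.3,0,0],[0,0,0.3,0],[0,0,0.2,0],[0,0,0,0],[0,0,0,0]])

```text
clock: 13.58
eef_pos: [0.4596, 0.2749, 0.1502]
tool_rot: [-0.663, 0.748, -0.0, -0.001]
ft_force: [-0.5, 0.7, 0.2]
grip_width: 0.0428
grasp_force: 0.0
```

```bash
python3 - <<'E'
from h import *
go(.4617,.2757,.078,173.1)
E
```

```text
t 13.58 pos [0.4596 0.2749 0.1502] yang 173.08 w 0.0428 gf 0.0 F [-0.5  0.7  0.2] j6 -0.91
  roll -0.0 shift [-0.06 -0.11  3.61]
```

Request:
apply_moves(commands=[[0,-0.1,0.9,0],[0,0,0.9,0],[0,0,0.9,0],[0,0,0.85,0],[0,0,0,0]])

```text
clock: 14.0
eef_pos: [0.46, 0.2735, 0.0768]
tool_rot: [-0.663, 0.749, 0.001, -0.003]
ft_force: [-1.1, -0.4, -0.3]
grip_width: 0.0426
grasp_force: 0.0
```

Request:
apply_moves(commands=[[0,0,0,0],[0,0,0,0],[0,0,0,0],[0,0,0,0],[0,0,0,0]], claw=1)

```text
clock: 14.42
eef_pos: [0.4616, 0.276, 0.0813]
tool_rot: [-0.664, 0.748, 0.0, 0.0]
ft_force: [-5.8, -1.9, 6.0]
grip_width: 0.0127
grasp_force: 60.5
```

Request:
apply_moves(commands=[[0,0,0,0.1],[0,0,0,0.1],[0,0,0,0.1],[0,0,0,0.1],[0,0,0,0.1]])

```text
clock: 14.83
eef_pos: [0.4616, 0.276, 0.0813]
tool_rot: [-0.446, 0.895, 0.0, 0.0]
ft_force: [-4.9, -1.8, 6.7]
grip_width: 0.0125
grasp_force: 60.5
```

Request:
apply_moves(commands=[[0,0,0,0.1],[0,0,0,0.1],[0,0,0,0.1],[0,0,0,0.1],[0,0,0,0.1]])

```text
clock: 15.25
eef_pos: [0.4616, 0.2758, 0.0813]
tool_rot: [-0.199, 0.98, 0.0, 0.0]
ft_force: [-4.3, -1.4, 5.8]
grip_width: 0.0128
grasp_force: 60.5
```

Request:
apply_moves(commands=[[0,0,0,0.1],[0,0,0,0.1],[0,0,0,0.08],[0,0,0,0.02],[0,0,0,0.02]])

```text
clock: 15.67
eef_pos: [0.4616, 0.2759, 0.0813]
tool_rot: [-0.035, 0.999, -0.0, 0.0]
ft_force: [-3.7, -2.3, 7.0]
grip_width: 0.0121
grasp_force: 64.0
```

```bash
python3 - <<'E'
from h import *
go(.4617,.2757,.078,95.2)
print(bot.get_obs()['ft_torque'])
E
```

```text
t 15.67 pos [0.4616 0.2759 0.0813] yang 94.06 w 0.0121 gf 64.0 F [-3.7 -2.3  7. ] j6 0.47
  roll -0.019 shift [-0.01 -0.01  0.17]
[-0.56782863  0.96614039  1.0727622 ]
```

Request:
apply_moves(commands=[[0,0,0,0],[0,0,0,0],[0,0,0,0],[0,0,-0.6,0],[0,0,-1,0]], claw=0.5)

```text
clock: 16.08
eef_pos: [0.4608, 0.2751, 0.1102]
tool_rot: [-0.035, 0.999, -0.001, -0.002]
ft_force: [-0.1, 0.7, -0.3]
grip_width: 0.043
grasp_force: 0.0
```

Request:
apply_moves(commands=[[0,0,-1,0],[0,0,-1,0],[0,0,-1,0],[0,0,-1,0],[0,0,-1,0]])

```text
clock: 16.5
eef_pos: [0.4623, 0.276, 0.213]
tool_rot: [-0.035, 0.999, 0.0, 0.0]
ft_force: [0.1, -0.3, 0.4]
grip_width: 0.0426
grasp_force: 0.0
```

Request:
apply_moves(commands=[[1,-0.9,0,0],[1,-0.9,0,0],[1,-0.9,0,0],[1,-0.9,0,0],[1,-0.9,0,0]], claw=0)

```text
clock: 16.92
eef_pos: [0.368, 0.1785, 0.212]
tool_rot: [-0.035, 0.999, 0.0, 0.001]
ft_force: [0.3, -0.7, -0.4]
grip_width: 0.0856
grasp_force: 0.0
```

Request:
apply_moves(commands=[[0,-0.9,0,0],[0,-0.9,0,0],[0,-0.9,0,0],[0,-0.9,0,0],[0,-0.9,0,0]])

```text
clock: 17.33
eef_pos: [0.3751, 0.0886, 0.2123]
tool_rot: [-0.035, 0.999, 0.0, 0.001]
ft_force: [1.6, 0.3, -0.2]
grip_width: 0.0852
grasp_force: 0.0
```

```bash
python3 - <<'E'
from h import *
snap('top','top3');snap('scene','scene3')
a=cv2.imread('pics/top3.png');cv2.imwrite('pics/v3.png',cv2.resize(a[120:320,160:490],None,fx=2.4,fy=2.4,interpolation=cv2.INTER_CUBIC))
crop('top3',190,145,110,110,5.4,'c6')
go(.5189,-.2131,.15,0)
E
```

```text
t 17.43 pos [0.375  0.0878 0.2122] yang 93.79 w 0.0852 gf 0.0 F [0.4 0.2 0.7] j6 0.16
  roll -1.437 shift [15.05 -7.19  3.1 ]
```

View pics/v3.png

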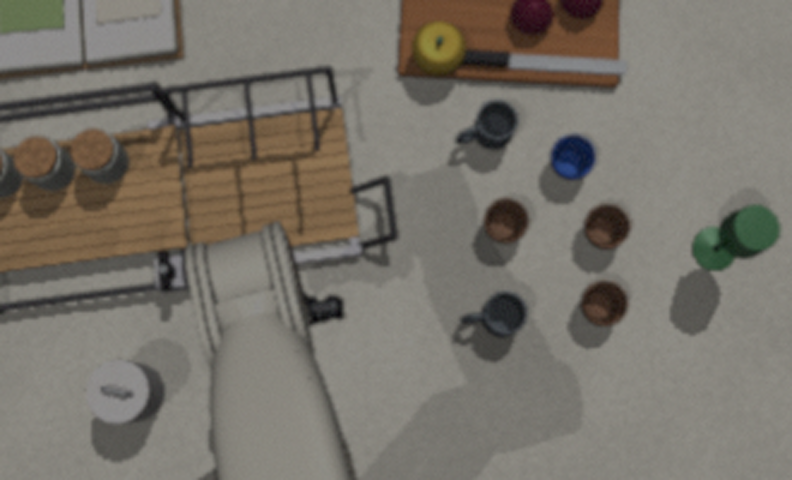

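View pics/c6.png

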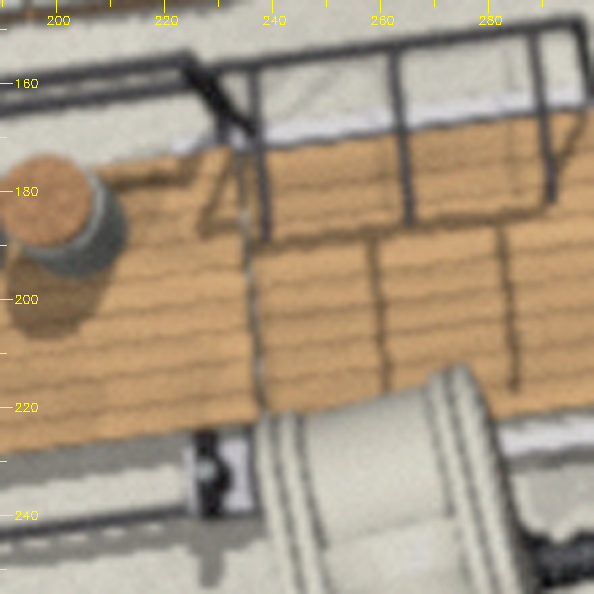

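```bash
cat > fit.py <<'E'
from h import *
from scipy.optimize import minimize
F=4
def circ(x,y,z,r):
    a=np.linspace(0,2*np.pi,40); return [(x+r*np.cos(b),y+r*np.sin(b),z) for b in a]
def hull(c,P,x0,y0):
    p=np.array([proj(c,q) for q in P]); p=((p-[x0,y0]+.5)*F)
    return cv2.convexHull(np.round(p).astype(np.int32))
def cupP(x,y): return [circ(x,y,0,.02)+circ(x,y,.038,.033)+circ(x,y,.058,.033)]
def mugP(x,y,th):
    R=np.array([[np.cos(th),-np.sin(th)],[np.sin(th),np.cos(th)]])
    h=[]
    for s in(-.005,.005):
        for (yy,zz) in((.028,.013),(.028,.061),(.05,.061),(.058,.055),(.058,.02),(.05,.013),(.063,.037)):
            q=R@[s*.8,yy]; h.append((x+q[0],y+q[1],zz))
    return [circ(x,y,0,.031)+circ(x,y,.07,.031),h]
def fit(tags,p0,kind):
    D=[]
    for tg in tags:
        c=load(tg);im=cv2.imread(f'pics/{tg}.png');u=proj(c,(p0[0],p0[1],.035));x0,y0=(u-22).astype(int)
        im=cv2.resize(im[y0:y0+44,x0:x0+44],None,fx=F,fy=F,interpolation=cv2.INTER_CUBIC).astype(float)
        b,g,r=im[...,0],im[...,1],im[...,2]
        if kind=='cup': m=(r-b)>.22*r+6
        else: m=(b-r)>.02*b+1   # bluish dark
        if kind=='mug': m=(g<75)&(b>r*1.06)
        D.append((c,x0,y0,m))
    def cost(p):
        t=0
        for c,x0,y0,m in D:
            k=np.zeros(m.shape,np.uint8)
            for P in (cupP(*p) if kind=='cup' else mugP(*p)): cv2.fillConvexPoly(k,hull(c,P,x0,y0),1)
            k=k>0; near=cv2.dilate(k.astype(np.uint8),np.ones((13,13)))>0
            t+=(k&~m).sum()+(m&near&~k).sum()
        return t
    p0=np.array(p0,float);st=np.array([.006,.006,.2])[:len(p0)]
    r=minimize(cost,p0,method='Nelder-Mead',options=dict(initial_simplex=np.vstack([p0]+[p0+np.eye(len(p0))[i]*st[i] for i in range(len(p0))]),xatol=1e-4,fatol=1))
    return r.x.round(4),r.fun,[int(m.sum()) for *_,m in D]
E
python3 - <<'E'
from fit import *
for p in((.5189,-.2131),(.5047,-.3593),(.3947,-.3448)):
    print('cup',[fit(t,p,'cup') for t in(['top3'],['scene3'],['top3','scene3'],['top0','scene0'])])
for p in((.6651,-.2081,.31),(.3861,-.2023,.105)):
    print('mug',[fit(t,p,'mug') for t in(['top3'],['scene3'],['top3','scene3'],['top0','scene0'])])
T=load('top3')
for a,b in((265,238),(409,223),(551,198)):print(atz(T,(190+a/5.4-.5,145+b/5.4-.5),.184).round(4))
E
```

```text
cup [(array([ 0.5169, -0.2137]), np.float64(1392.0), [3474]), (array([ 0.5182, -0.2206]), np.float64(1592.0), [3846]), (array([ 0.5169, -0.2146]), np.float64(3024.0), [3474, 3846]), (array([ 0.5169, -0.2146]), np.float64(3106.0), [3415, 3824])]
cup [(array([ 0.5037, -0.3574]), np.float64(1513.0), [3450]), (array([ 0.506 , -0.3601]), np.float64(1599.0), [3826]), (array([ 0.5064, -0.3576]), np.float64(3125.0), [3450, 3826]), (array([ 0.5064, -0.3576]), np.float64(3052.0), [3535, 3805])]
cup [(array([ 0.3939, -0.3459]), np.float64(1375.0), [3744]), (array([ 0.3939, -0.3459]), np.float64(1580.0), [3479]), (array([ 0.394 , -0.3459]), np.float64(2955.0), [3744, 3479]), (array([ 0.394 , -0.3459]), np.float64(3098.0), [3625, 3443])]
mug [(array([ 0.6693, -0.2079,  0.4267]), np.float64(1633.0), [4169]), (array([ 0.6614, -0.2077,  0.1655]), np.float64(1997.0), [5923]), (array([ 0.6634, -0.2088,  0.275 ]), np.float64(3784.0), [4169, 5923]), (array([ 0.6647, -0.2087,  0.2888]), np.float64(3564.0), [4182, 6177])]
mug [(array([ 0.3853, -0.2013,  0.1133]), np.float64(1403.0), [3994]), (array([ 0.3772, -0.21  , -0.048 ]), np.float64(1595.0), [5146]), (array([ 0.3845, -0.2014,  0.075 ]), np.float64(3206.0), [3994, 5146]), (array([ 0.3844, -0.2018,  0.044 ]), np.float64(3304.0), [4025, 4987])]
[0.5853 0.2198 0.184 ]
[0.5913 0.134  0.184 ]
[0.6035 0.0493 0.184 ]
```

```bash
python3 -c "
from h import *
go(.5,-.09,.03)"
```

```text
t 17.43 pos [0.375  0.0878 0.2122] yang 93.79 w 0.0852 gf 0.0 F [0.4 0.2 0.7] j6 0.16
  roll 0.0 shift [-5.64 -9.28  9.12]
```

Request:
apply_moves(commands=[[-0.3,-0.91,0,0],[-0.3,-0.91,0,0],[-0.3,-0.91,0,0],[-0.3,-0.91,0,0],[-0.3,-0.91,0,0]], claw=0.22)

```text
clock: 17.85
eef_pos: [0.4117, 0.0006, 0.2121]
tool_rot: [-0.035, 0.999, 0.0, 0.001]
ft_force: [1.2, -0.3, 0.3]
grip_width: 0.0662
grasp_force: 0.0
```

Request:
apply_moves(commands=[[-0.3,-0.91,0.6,0],[-0.3,-0.91,0.6,0],[-0.3,-0.91,0.6,0],[-0.3,-0.91,0.7,0],[-0.2,-0.91,0.8,0]])

```text
clock: 18.27
eef_pos: [0.447, -0.0885, 0.1459]
tool_rot: [-0.035, 0.999, -0.0, 0.001]
ft_force: [0.8, 0.3, 0.0]
grip_width: 0.0665
grasp_force: 0.0
```

Request:
apply_moves(commands=[[0,0,1,0],[0,0,1,0],[0,0,1,0],[0,0,1,0],[0,0,1,0]])

```text
clock: 18.68
eef_pos: [0.446, -0.0876, 0.0451]
tool_rot: [-0.035, 0.999, 0.0, 0.001]
ft_force: [0.6, 0.0, -0.4]
grip_width: 0.0664
grasp_force: 0.0
```

Request:
apply_moves(commands=[[0,0,0.6,0],[0,0,0.2,0],[0,0,0,0],[0,0,0,0],[0,0,0,0]])

```text
clock: 19.1
eef_pos: [0.4463, -0.0881, 0.0309]
tool_rot: [-0.035, 0.999, -0.0, 0.001]
ft_force: [0.7, 0.6, -0.0]
grip_width: 0.0663
grasp_force: 0.0
```

Request:
apply_moves(commands=[[0,0,0.05,0],[0,0,0.05,0],[0,0,0.05,0],[0,0,0.05,0],[0,0,0.05,0]])

```text
clock: 19.52
eef_pos: [0.4452, -0.0882, 0.025]
tool_rot: [-0.035, 0.999, -0.0, 0.0]
ft_force: [-0.2, 0.4, 0.7]
grip_width: 0.0666
grasp_force: 0.0
```

Request:
apply_moves(commands=[[0,0,0.05,0],[0,0,0.05,0],[0,0,0.05,0],[0,0,0.05,0],[0,0,0.05,0]])

```text
clock: 19.93
eef_pos: [0.4451, -0.0881, 0.0198]
tool_rot: [-0.035, 0.999, 0.0, -0.0]
ft_force: [0.1, 0.7, -0.9]
grip_width: 0.0664
grasp_force: 0.0
```

Request:
apply_moves(commands=[[0,0,0.05,0],[0,0,0.05,0],[0,0,0,0],[0,0,0,0],[0,0,0,0]])

```text
clock: 20.35
eef_pos: [0.4452, -0.0881, 0.0179]
tool_rot: [-0.035, 0.999, -0.0, 0.0]
ft_force: [-0.4, -0.1, 0.1]
grip_width: 0.0666
grasp_force: 0.0
```

Request:
apply_moves(commands=[[0,0,0.05,0],[0,0,0.05,0],[0,0,0,0],[0,0,0,0],[0,0,0,0]])

```text
clock: 20.77
eef_pos: [0.4451, -0.0881, 0.0159]
tool_rot: [-0.035, 0.999, 0.0, -0.0]
ft_force: [0.1, 0.5, -0.4]
grip_width: 0.0665
grasp_force: 0.0
```

Request:
apply_moves(commands=[[0,0,-1,0],[0,0,-1,0],[0,0,-1,0],[0,0,-1,0],[0,0,-1,0]], claw=0)

```text
clock: 21.18
eef_pos: [0.445, -0.0881, 0.1169]
tool_rot: [-0.035, 0.999, 0.0, -0.0]
ft_force: [0.0, 0.0, -0.1]
grip_width: 0.0856
grasp_force: 0.0
```

```bash
python3 -c "
from h import *
go(.517,-.214,.054)"
```

```text
t 21.18 pos [ 0.445  -0.0881  0.1169] yang 93.99 w 0.0856 gf 0.0 F [ 0.   0.  -0.1] j6 -0.26
  roll 0.0 shift [-3.16 -6.53  3.14]
```

Request:
apply_moves(commands=[[-0.45,-0.93,0,0],[-0.45,-0.93,0,0],[-0.45,-0.93,0,0],[-0.45,-0.93,0,0],[-0.45,-0.93,0,0]])

```text
clock: 21.6
eef_pos: [0.4969, -0.1785, 0.116]
tool_rot: [-0.035, 0.999, -0.0, 0.0]
ft_force: [0.0, 0.1, 0.3]
grip_width: 0.0855
grasp_force: 0.0
```

Request:
apply_moves(commands=[[-0.45,-0.93,0,0],[-0.46,-0.95,0,0],[0,0,0.5,0],[0,0,0.5,0],[0,0,0,0]])

```text
clock: 22.02
eef_pos: [0.515, -0.2129, 0.093]
tool_rot: [-0.035, 0.999, 0.001, -0.003]
ft_force: [-0.1, 0.7, -0.1]
grip_width: 0.0854
grasp_force: 0.0
```

```bash
python3 -c "
from h import *
go(.517,-.214,.054)"
```

```text
t 22.02 pos [ 0.515  -0.2129  0.093 ] yang 93.98 w 0.0854 gf 0.0 F [-0.1  0.7 -0.1] j6 -0.46
  roll 0.0 shift [-0.11 -0.07  1.95]
```

Request:
apply_moves(commands=[[-0.1,-0.05,0.7,0],[0,0,0.7,0],[0,0,0.5,0],[0,0,0,0],[0,0,0,0]])

```text
clock: 22.43
eef_pos: [0.5184, -0.2139, 0.0573]
tool_rot: [-0.035, 0.999, 0.001, -0.001]
ft_force: [-0.7, 0.4, 0.1]
grip_width: 0.0852
grasp_force: 0.0
```

Request:
apply_moves(commands=[[0,0,0,0],[0,0,0,0],[0,0,0,0],[0,0,0,0],[0,0,0,0]], claw=1)

```text
clock: 22.85
eef_pos: [0.5205, -0.2152, 0.0594]
tool_rot: [-0.035, 0.999, -0.0, 0.001]
ft_force: [-0.8, 0.2, 6.3]
grip_width: 0.0627
grasp_force: 67.7
```

Request:
apply_moves(commands=[[0,0,-0.5,0],[0,0,-1,0],[0,0,-1,0],[0,0,-1,0],[0,0,-1,0]])

```text
clock: 23.27
eef_pos: [0.5188, -0.2147, 0.1489]
tool_rot: [-0.035, 0.999, 0.0, -0.001]
ft_force: [0.1, -0.5, -1.4]
grip_width: 0.0632
grasp_force: 67.0
```

```bash
python3 -c "
from h import *
go(.537,.128,.15)"
```

```text
t 23.27 pos [ 0.5188 -0.2147  0.1489] yang 93.98 w 0.0632 gf 67.0 F [ 0.1 -0.5 -1.4] j6 -0.46
  roll 0.0 shift [-2.1  17.03 -0.05]
```

Request:
apply_moves(commands=[[0,0.5,0,0],[-0.1,1,0,0],[-0.1,1,0,0],[-0.1,1,0,0],[-0.1,1,0,0]])

```text
clock: 23.68
eef_pos: [0.52, -0.1231, 0.147]
tool_rot: [-0.035, 0.999, 0.0, -0.001]
ft_force: [-0.4, 0.2, -1.7]
grip_width: 0.0627
grasp_force: 67.1
```

Request:
apply_moves(commands=[[-0.1,1,0,0],[-0.1,1,0,0],[-0.1,1,0,0],[-0.1,1,0,0],[-0.1,1,0,0]])

```text
clock: 24.1
eef_pos: [0.523, -0.0226, 0.147]
tool_rot: [-0.035, 0.999, 0.0, -0.001]
ft_force: [0.4, 1.1, -0.8]
grip_width: 0.063
grasp_force: 67.1
```

Request:
apply_moves(commands=[[-0.1,1,0,0],[-0.1,1,0,0],[-0.1,1,0,0],[-0.1,1,0,0],[-0.1,1,0,0]])

```text
clock: 24.52
eef_pos: [0.5259, 0.0777, 0.147]
tool_rot: [-0.035, 0.999, -0.0, -0.001]
ft_force: [-0.6, -1.0, -1.8]
grip_width: 0.0631
grasp_force: 67.1
```

Request:
apply_moves(commands=[[-0.1,1,0,0],[-0.1,1,0.2,0],[-0.1,0.5,0.5,0],[0,0,0.5,0],[0,0,0,0]])

```text
clock: 24.93
eef_pos: [0.5272, 0.1263, 0.1205]
tool_rot: [-0.035, 0.999, -0.001, -0.003]
ft_force: [-0.2, -0.6, -1.6]
grip_width: 0.0629
grasp_force: 67.1
```

```bash
python3 -c "
from h import *
go(.529,.127,.075)"
```

```text
t 24.93 pos [0.5272 0.1263 0.1205] yang 94.05 w 0.0629 gf 67.1 F [-0.2 -0.6 -1.6] j6 0.16
  roll 0.0 shift [-0.11  0.03  2.27]
```

Request:
apply_moves(commands=[[0,0,0.6,0],[0,0,0.6,0],[0,0,0.5,0],[0,0,0.3,0],[0,0,0.1,0]])

```text
clock: 25.35
eef_pos: [0.5285, 0.1256, 0.0803]
tool_rot: [-0.034, 0.999, -0.0, -0.002]
ft_force: [-1.1, -0.5, -1.7]
grip_width: 0.0628
grasp_force: 67.1
```

Request:
apply_moves(commands=[[0,0,0.05,0],[0,0,0.05,0],[0,0,0.05,0],[0,0,0,0],[0,0,0,0]])

```text
clock: 25.77
eef_pos: [0.5299, 0.1268, 0.0794]
tool_rot: [-0.035, 0.999, 0.0, 0.0]
ft_force: [0.3, 0.3, -1.6]
grip_width: 0.0628
grasp_force: 67.1
```

Request:
apply_moves(commands=[[0,0,0.05,0],[0,0,0.05,0],[0,0,0.05,0],[0,0,0.05,0],[0,0,0,0]])

```text
clock: 26.18
eef_pos: [0.5294, 0.1267, 0.0746]
tool_rot: [-0.035, 0.999, -0.0, -0.0]
ft_force: [-0.4, 0.7, -1.7]
grip_width: 0.0628
grasp_force: 67.1
```

Request:
apply_moves(commands=[[0,0,0.05,0],[0,0,0.05,0],[0,0,0,0],[0,0,0,0],[0,0,0,0]])

```text
clock: 26.6
eef_pos: [0.5298, 0.1267, 0.0735]
tool_rot: [-0.035, 0.999, 0.0, 0.0]
ft_force: [-1.5, 0.1, 4.5]
grip_width: 0.063
grasp_force: 67.6
```

Request:
apply_moves(commands=[[0,0,0,0],[0,0,0,0],[0,0,0,0],[0,0,-0.7,0],[0,0,-1,0]], claw=0)

```text
clock: 27.02
eef_pos: [0.5279, 0.1262, 0.105]
tool_rot: [-0.035, 0.999, -0.001, -0.003]
ft_force: [-0.1, -0.5, 0.9]
grip_width: 0.0856
grasp_force: 0.0
```

Request:
apply_moves(commands=[[0,0,-1,0],[0,0,-1,0],[0,-1,-0.5,0],[0,-1,0,0],[0,-1,0,0]])

```text
clock: 27.43
eef_pos: [0.5347, 0.0666, 0.158]
tool_rot: [-0.035, 0.999, 0.0, 0.001]
ft_force: [-0.1, 0.8, 0.3]
grip_width: 0.0852
grasp_force: 0.0
```

Request:
apply_moves(commands=[[0,-1,0,0],[0,-1,0,0],[0,-1,0,0],[0,-1,0,0],[0,-1,0,0]])

```text
clock: 27.85
eef_pos: [0.5408, -0.0339, 0.1567]
tool_rot: [-0.035, 0.999, 0.0, -0.0]
ft_force: [0.1, 0.1, -0.9]
grip_width: 0.0856
grasp_force: 0.0
```

Request:
apply_moves(commands=[[0,-1,0,0],[0,-1,0,0],[0,-1,0,0],[0,-1,0,0],[0,-1,0,0]])

```text
clock: 28.27
eef_pos: [0.5477, -0.1337, 0.1566]
tool_rot: [-0.035, 0.999, 0.0, -0.0]
ft_force: [0.1, 0.2, 1.0]
grip_width: 0.0856
grasp_force: 0.0
```

Request:
apply_moves(commands=[[0,-1,0,0],[0,-1,0,0],[0,-1,0,0],[0,-1,0,0],[0,-1,0,0]])

```text
clock: 28.68
eef_pos: [0.5546, -0.2335, 0.1565]
tool_rot: [-0.035, 0.999, 0.0, -0.0]
ft_force: [0.6, -0.6, -0.0]
grip_width: 0.0855
grasp_force: 0.0
```

```bash
python3 - <<'E'
from fit import *
snap('top','top4');snap('scene','scene4')
print('stack1',[fit(t,(.5298,.1267),'cup') for t in(['top4'],['scene4'])])
for p in((.505,-.3585),(.394,-.3459)):
    print('cup',[fit(t,p,'cup') for t in(['top4'],['scene4'])])
go(.505,-.3585,.054)
E
```

```text
stack1 [(array([0.5245, 0.1453]), np.float64(1855.0), [23399]), (array([0.5282, 0.1222]), np.float64(1585.0), [22522])]
cup [(array([ 0.508 , -0.3603]), np.float64(2596.0), [2367]), (array([ 0.5095, -0.365 ]), np.float64(3866.0), [1166])]
cup [(array([ 0.394 , -0.3459]), np.float64(1686.0), [3428]), (array([ 0.3933, -0.347 ]), np.float64(1609.0), [3197])]
t 28.78 pos [ 0.5547 -0.2353  0.1564] yang 93.78 w 0.0854 gf 0.0 F [-0.5  1.1 -0.1] j6 -0.47
  roll 0.0 shift [ 2.89 -5.98  5.13]
```

Request:
apply_moves(commands=[[0.58,-0.99,0,0],[0.58,-1,0,0],[0.58,-1,0,0],[0.58,-1,0,0],[0.57,-1,0,0]])

```text
clock: 29.2
eef_pos: [0.5036, -0.336, 0.1566]
tool_rot: [-0.035, 0.999, 0.0, -0.0]
ft_force: [-0.2, 0.1, 0.7]
grip_width: 0.0856
grasp_force: 0.0
```

Request:
apply_moves(commands=[[0,-0.95,0.5,0],[0,0,0.9,0],[0,0,0.9,0],[0,0,0.8,0],[0,0,0,0]])

```text
clock: 29.62
eef_pos: [0.5031, -0.3528, 0.0908]
tool_rot: [-0.035, 0.999, 0.002, -0.003]
ft_force: [-1.1, 1.7, -0.3]
grip_width: 0.0857
grasp_force: 0.0
```

```bash
python3 - <<'E'
from h import *
snap('top','top5');snap('scene','scene5');crop('scene5',235,75,110,80,6,'c7')
go(.505,-.3585,.056)
E
```

```text
t 29.72 pos [ 0.505  -0.354   0.0943] yang 94.02 w 0.0854 gf 0.0 F [0.4 0.4 0.3] j6 -0.68
  roll 0.0 shift [ 0.01 -0.23  1.91]
```

View pics/c7.png

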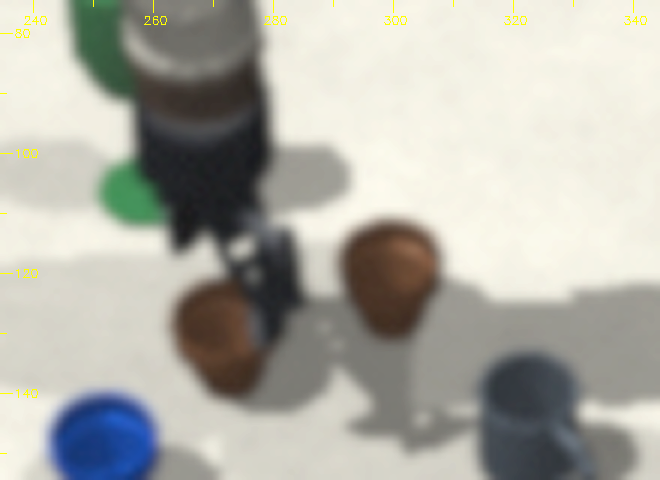

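The crop shows the gripper above the brown cup at (271,128). The blue cup at (249,148) and the glass are clear.

Request:
apply_moves(commands=[[0,-0.23,0.7,0],[0,0,0.7,0],[0,0,0.4,0],[0,0,0.05,0],[0,0,0,0]])

```text
clock: 30.13
eef_pos: [0.5058, -0.3593, 0.0582]
tool_rot: [-0.035, 0.999, 0.0, -0.0]
ft_force: [0.7, -0.3, -0.0]
grip_width: 0.0854
grasp_force: 0.0
```

Request:
apply_moves(commands=[[0,0,0,0],[0,0,0,0],[0,0,0,0],[0,0,0,0],[0,0,0,0]], claw=1)

```text
clock: 30.55
eef_pos: [0.5068, -0.3602, 0.0601]
tool_rot: [-0.035, 0.999, -0.001, 0.002]
ft_force: [-0.6, 0.5, 5.2]
grip_width: 0.0646
grasp_force: 65.6
```

Request:
apply_moves(commands=[[0,0,-0.5,0],[0,0,-1,0],[0,0,-1,0],[0,0,-1,0],[0,0,-1,0]])

```text
clock: 30.97
eef_pos: [0.5054, -0.3594, 0.1494]
tool_rot: [-0.035, 0.999, 0.0, -0.0]
ft_force: [0.1, -0.7, -0.1]
grip_width: 0.0645
grasp_force: 66.4
```

```bash
python3 - <<'E'
from h import *
go(.5298,.1267,.165)
E
```

```text
t 30.97 pos [ 0.5054 -0.3594  0.1494] yang 93.99 w 0.0645 gf 66.4 F [ 0.1 -0.7 -0.1] j6 -0.69
  roll 0.0 shift [-2.91 24.16 -0.78]
```

Request:
apply_moves(commands=[[0,0.5,-0.2,0],[-0.12,1,-0.2,0],[-0.12,1,-0.2,0],[-0.12,1,-0.2,0],[-0.12,1,0,0]])

```text
clock: 31.38
eef_pos: [0.5087, -0.2676, 0.1643]
tool_rot: [-0.035, 0.999, 0.0, 0.0]
ft_force: [0.4, -0.1, -0.8]
grip_width: 0.0644
grasp_force: 66.4
```

```bash
python3 - <<'E'
from h import *
snap('scene','scene6');snap('top','top6')
c=load('scene6');u=proj(c,bot.get_obs()['eef_pos']).astype(int);a=cv2.imread('pics/scene6.png')
crop('scene6',u[0]-45,u[1]-45,90,90,6,'c8')
go(.5298,.1267,.165)
E
```

```text
t 31.48 pos [ 0.5084 -0.2654  0.1636] yang 94.21 w 0.0645 gf 66.4 F [ 0.4  0.1 -1.7] j6 -0.56
  roll 0.0 shift [-2.5  19.47 -0.03]
```

View pics/c8.png

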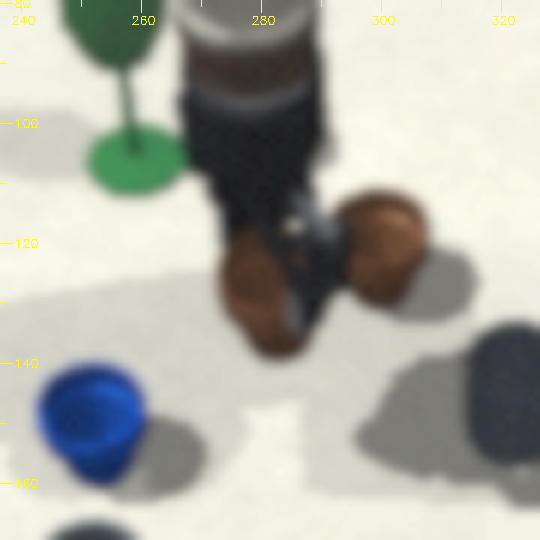

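```bash
python3 - <<'E'
from fit import *
for tg in('scene6','top6'):
    c=load(tg);im=cv2.imread(f'pics/{tg}.png').astype(float)
    e=np.array([.5084,-.2654,.1636]);z0=e[2]-.060
    b,r=im[...,0],im[...,2];m=((r-b)>.22*r+6).astype(np.uint8)
    u=proj(c,e+[0,0,-.03]).astype(int)
    for n,z in(('foot',0),('lip38',.038),('rim',.058)):
        P=np.array([proj(c,p) for p in circ(e[0],e[1],z0+z,.02 if z==0 else .033)]);print(tg,n,P.min(0).round(1),P.max(0).round(1))
    for y in range(u[1]-20,u[1]+20,2):
        row=m[y,u[0]-28:u[0]+28];print(y,u[0]-28,''.join('#' if v else '.' for v in row))
E
```

```text
scene6 foot [277.7 132.4] [289.2 141.3]
scene6 lip38 [273.  122.2] [292.5 137. ]
scene6 rim [272.5 118.2] [292.3 133.1]
111 254 ........................................................
113 254 ...........................................#######......
115 254 .........................................############...
117 254 ..........................................############..
119 254 ......................###.................############..
121 254 ......................#####...............############..
123 254 .....................########............############...
125 254 .....................#########...........##########.....
127 254 ....................##########............########......
129 254 .....................#########..............#####.......
131 254 .....................#########..........................
133 254 .......................#######..........................
135 254 .........................#####..........................
137 254 ..........................######........................
139 254 ........................................................
141 2
[... 1031 characters left out ...]
..................................................
209 360 ........................................................
211 360 ........................................................
213 360 ........................................................
215 360 ........................................................
217 360 ........................................................
219 360 ........................................................
221 360 ........................................................
223 360 ........................................................
225 360 ........................................................
227 360 ........................................................
```

Request:
apply_moves(commands=[[-0.13,1,0,0],[-0.13,1,0,0],[-0.13,1,0,0],[-0.13,1,0,0],[-0.13,1,0,0]])

```text
clock: 31.9
eef_pos: [0.5143, -0.1675, 0.1633]
tool_rot: [-0.035, 0.999, 0.0, -0.0]
ft_force: [0.8, 0.3, -1.4]
grip_width: 0.0643
grasp_force: 66.5
```

Request:
apply_moves(commands=[[-0.13,1,0,0],[-0.13,1,0,0],[-0.13,1,0,0],[-0.13,1,0,0],[-0.13,1,0,0]])

```text
clock: 32.32
eef_pos: [0.5204, -0.0669, 0.1634]
tool_rot: [-0.035, 0.999, -0.0, -0.0]
ft_force: [-0.2, 0.1, -1.0]
grip_width: 0.0645
grasp_force: 66.5
```

Request:
apply_moves(commands=[[-0.13,1,0,0],[-0.13,1,0,0],[-0.13,1,0,0],[-0.13,1,0,0],[-0.13,1,0,0]])

```text
clock: 32.73
eef_pos: [0.5264, 0.0337, 0.1634]
tool_rot: [-0.035, 0.999, -0.0, -0.0]
ft_force: [0.9, 0.7, -2.5]
grip_width: 0.0644
grasp_force: 66.5
```

Request:
apply_moves(commands=[[-0.13,1,0,0],[-0.13,1,0,0],[-0.13,1,0,0],[-0.1,1,0,0],[0,0,0,0]])

```text
clock: 33.15
eef_pos: [0.5309, 0.1165, 0.1634]
tool_rot: [-0.037, 0.999, 0.001, -0.0]
ft_force: [0.2, -0.5, -0.5]
grip_width: 0.0642
grasp_force: 66.6
```

```bash
python3 - <<'E'
from h import *
snap('scene','scene7');snap('top','top7')
go(.5298,.1267,.11)
E
```

```text
t 33.25 pos [0.5307 0.1137 0.1633] yang 94.07 w 0.0646 gf 66.6 F [ 0.3 -0.5 -1.9] j6 0.14
  roll 0.0 shift [-0.01  0.65  2.67]
```

Request:
apply_moves(commands=[[0,0.65,0,0],[0,0,0.5,0],[0,0,0.5,0],[0,0,0,0],[0,0,0,0]])

```text
clock: 33.67
eef_pos: [0.5291, 0.1255, 0.1423]
tool_rot: [-0.034, 0.999, -0.0, -0.002]
ft_force: [-0.4, 0.6, -1.2]
grip_width: 0.0642
grasp_force: 66.6
```

```bash
python3 - <<'E'
from h import *
go(.5298,.1267,.11)
E
```

```text
t 33.67 pos [0.5291 0.1255 0.1423] yang 93.94 w 0.0642 gf 66.6 F [-0.4  0.6 -1.2] j6 0.16
  roll 0.0 shift [-0.04  0.06  1.62]
```

Request:
apply_moves(commands=[[0,0.05,0.3,0],[0,0,0.3,0],[0,0,0.3,0],[0,0,0.3,0],[0,0,0.2,0]])

```text
clock: 34.08
eef_pos: [0.5297, 0.1272, 0.1148]
tool_rot: [-0.035, 0.999, -0.0, -0.001]
ft_force: [-0.3, 0.8, -1.9]
grip_width: 0.0643
grasp_force: 66.6
```

Request:
apply_moves(commands=[[0,0,0.15,0],[0,0,0.15,0],[0,0,0.15,0],[0,0,0.15,0],[0,0,0,0]])

```text
clock: 34.5
eef_pos: [0.5299, 0.1273, 0.1033]
tool_rot: [-0.035, 0.999, -0.0, -0.0]
ft_force: [-1.0, 0.7, -1.2]
grip_width: 0.0646
grasp_force: 66.6
```

Request:
apply_moves(commands=[[0,0,0.05,0],[0,0,0.05,0],[0,0,0.05,0],[0,0,0.05,0],[0,0,0,0]])

```text
clock: 34.92
eef_pos: [0.5301, 0.1273, 0.0998]
tool_rot: [-0.035, 0.999, -0.0, -0.0]
ft_force: [-0.2, -1.4, -1.0]
grip_width: 0.0643
grasp_force: 66.6
```

Request:
apply_moves(commands=[[0,0,0.05,0],[0,0,0.05,0],[0,0,0.05,0],[0,0,0.05,0],[0,0,0,0]])

```text
clock: 35.33
eef_pos: [0.53, 0.1273, 0.0956]
tool_rot: [-0.035, 0.999, -0.0, -0.0]
ft_force: [-0.8, 0.1, -1.5]
grip_width: 0.0641
grasp_force: 66.6
```

Request:
apply_moves(commands=[[0,0,0.05,0],[0,0,0.05,0],[0,0,0,0],[0,0,0,0],[0,0,0,0]])

```text
clock: 35.75
eef_pos: [0.5303, 0.1274, 0.0942]
tool_rot: [-0.035, 0.999, 0.0, 0.0]
ft_force: [0.5, -0.2, 0.8]
grip_width: 0.064
grasp_force: 66.7
```

Request:
apply_moves(commands=[[0,0,0,0],[0,0,0,0],[0,0,0,0],[0,0,-0.7,0],[0,0,-1,0]], claw=0)

```text
clock: 36.17
eef_pos: [0.5285, 0.1269, 0.1262]
tool_rot: [-0.035, 0.999, -0.001, -0.002]
ft_force: [0.1, 0.2, -0.1]
grip_width: 0.0852
grasp_force: 0.0
```

Request:
apply_moves(commands=[[0,0,-1,0],[0,0,-1,0],[0.2,-1,-0.5,0],[0.4,-1,0,0],[0.4,-1,0,0]])

```text
clock: 36.58
eef_pos: [0.5151, 0.0658, 0.179]
tool_rot: [-0.035, 0.999, 0.0, 0.001]
ft_force: [-0.1, -0.3, -0.4]
grip_width: 0.0854
grasp_force: 0.0
```

Request:
apply_moves(commands=[[0.4,-1,0,0],[0.4,-1,0,0],[0.4,-1,0,0],[0.4,-1,0,0],[0.4,-1,0,0]])

```text
clock: 37.0
eef_pos: [0.481, -0.0374, 0.178]
tool_rot: [-0.035, 0.999, -0.0, 0.0]
ft_force: [0.8, 0.5, 0.1]
grip_width: 0.0858
grasp_force: 0.0
```

Request:
apply_moves(commands=[[0.4,-1,0,0],[0.4,-1,0,0],[0.4,-1,0,0],[0.4,-1,0,0],[0.4,-1,0,0]])

```text
clock: 37.42
eef_pos: [0.4481, -0.14, 0.178]
tool_rot: [-0.035, 0.999, -0.0, 0.0]
ft_force: [-0.6, 1.1, -0.5]
grip_width: 0.0854
grasp_force: 0.0
```

Request:
apply_moves(commands=[[0.4,-1,0,0],[0.4,-1,0,0],[0.4,-1,0,0],[0.4,-1,0,0],[0.4,-1,0,0]])

```text
clock: 37.83
eef_pos: [0.4151, -0.2425, 0.178]
tool_rot: [-0.035, 0.999, -0.0, 0.0]
ft_force: [0.4, -0.3, -0.2]
grip_width: 0.0852
grasp_force: 0.0
```

```bash
python3 - <<'E'
from fit import *
snap('top','top8');snap('scene','scene8')
print('cup',[fit(t,(.394,-.3459),'cup') for t in(['top8'],['scene8'])])
go(.394,-.3457,.058)
E
```

```text
cup [(array([ 0.394 , -0.3459]), np.float64(5114.0), [0]), (array([ 0.3933, -0.347 ]), np.float64(1630.0), [3132])]
t 37.93 pos [ 0.4149 -0.2439  0.178 ] yang 93.76 w 0.0854 gf 0.0 F [-0.4  0.2  0.1] j6 -0.6
  roll 0.0 shift [ 1.38 -5.    6.  ]
```

Request:
apply_moves(commands=[[0.28,-1,0,0],[0.28,-1,0,0],[0.28,-1,0.1,0],[0.28,-1,0.3,0],[0.27,-1,0.5,0]])

```text
clock: 38.35
eef_pos: [0.3956, -0.3439, 0.1607]
tool_rot: [-0.035, 0.999, -0.001, 0.001]
ft_force: [1.0, -0.7, -0.1]
grip_width: 0.0853
grasp_force: 0.0
```

Request:
apply_moves(commands=[[0,0,0.8,0],[0,0,0.8,0],[0,0,0.7,0],[0,0,0,0],[0,0,0,0]])

```text
clock: 38.77
eef_pos: [0.3945, -0.3423, 0.1133]
tool_rot: [-0.035, 0.999, 0.001, -0.001]
ft_force: [0.5, 0.6, 0.4]
grip_width: 0.0853
grasp_force: 0.0
```

```bash
python3 - <<'E'
from h import *
go(.394,-.3459,.058)
E
```

```text
t 38.77 pos [ 0.3945 -0.3423  0.1133] yang 94.02 w 0.0853 gf 0.0 F [0.5 0.6 0.4] j6 -0.78
  roll 0.0 shift [ 0.04 -0.18  2.77]
```

Request:
apply_moves(commands=[[0.04,-0.18,0.8,0],[0,0,0.8,0],[0,0,0.7,0],[0,0,0.45,0],[0,0,0,0]])

```text
clock: 39.18
eef_pos: [0.3939, -0.346, 0.058]
tool_rot: [-0.035, 0.999, 0.001, -0.001]
ft_force: [-0.9, -0.0, 0.5]
grip_width: 0.0856
grasp_force: 0.0
```

Request:
apply_moves(commands=[[0,0,0,0],[0,0,0,0],[0,0,0,0],[0,0,0,0],[0,0,0,0]], claw=1)

```text
clock: 39.6
eef_pos: [0.3952, -0.3475, 0.0611]
tool_rot: [-0.035, 0.999, -0.001, 0.001]
ft_force: [-0.8, 1.6, 5.7]
grip_width: 0.0646
grasp_force: 64.6
```

Request:
apply_moves(commands=[[0,0,-0.5,0],[0,0,-1,0],[0,0,-1,0],[0,0,-1,0],[0,0,-1,0]])

```text
clock: 40.02
eef_pos: [0.3944, -0.3469, 0.1509]
tool_rot: [-0.035, 0.999, -0.0, 0.0]
ft_force: [0.4, -0.6, -1.1]
grip_width: 0.0644
grasp_force: 66.4
```

Request:
apply_moves(commands=[[0,0,-1,0],[0,0,-0.5,0],[0,0,0,0],[0,0,0,0],[0,0,0,0]])

```text
clock: 40.43
eef_pos: [0.3937, -0.3464, 0.1779]
tool_rot: [-0.035, 0.999, 0.001, -0.001]
ft_force: [-0.7, 1.1, -2.3]
grip_width: 0.0642
grasp_force: 66.4
```

```bash
python3 - <<'E'
from h import *
go(.5299,.1272,.18)
E
```

```text
t 40.43 pos [ 0.3937 -0.3464  0.1779] yang 93.98 w 0.0642 gf 66.4 F [-0.7  1.1 -2.3] j6 -0.79
  roll 0.0 shift [-8.44 23.15 -0.09]
```

Request:
apply_moves(commands=[[-0.35,0.96,0,0],[-0.35,0.96,0,0],[-0.35,0.96,0,0],[-0.35,0.96,0,0],[-0.35,0.96,0,0]])

```text
clock: 40.85
eef_pos: [0.4216, -0.2473, 0.1771]
tool_rot: [-0.035, 0.999, 0.001, -0.001]
ft_force: [0.1, 0.9, -1.6]
grip_width: 0.0645
grasp_force: 66.5
```

Request:
apply_moves(commands=[[-0.35,0.96,0,0],[-0.35,0.96,0,0],[-0.35,0.96,0,0],[-0.35,0.96,0,0],[-0.35,0.96,0,0]])

```text
clock: 41.27
eef_pos: [0.4498, -0.1491, 0.1772]
tool_rot: [-0.035, 0.999, 0.001, -0.002]
ft_force: [0.5, -0.2, -2.2]
grip_width: 0.0643
grasp_force: 66.5
```

Request:
apply_moves(commands=[[-0.35,0.96,0,0],[-0.35,0.96,0,0],[-0.35,0.96,0,0],[-0.35,0.96,0,0],[-0.35,0.96,0,0]])

```text
clock: 41.68
eef_pos: [0.478, -0.0511, 0.1772]
tool_rot: [-0.035, 0.999, 0.0, -0.002]
ft_force: [0.1, -0.2, -2.1]
grip_width: 0.0642
grasp_force: 66.5
```

Request:
apply_moves(commands=[[-0.35,0.96,0,0],[-0.35,0.96,0,0],[-0.35,0.96,0,0],[-0.35,0.96,0,0],[-0.35,0.96,0,0]])

```text
clock: 42.1
eef_pos: [0.5063, 0.0468, 0.1771]
tool_rot: [-0.035, 0.999, -0.0, -0.002]
ft_force: [-0.4, 1.2, -0.5]
grip_width: 0.0643
grasp_force: 66.5
```

Request:
apply_moves(commands=[[-0.35,0.96,0,0],[-0.35,0.96,0,0],[-0.35,0.96,0,0],[-0.3,0.5,0,0],[0,0,0,0]])

```text
clock: 42.52
eef_pos: [0.5296, 0.1171, 0.1774]
tool_rot: [-0.036, 0.999, 0.0, -0.001]
ft_force: [0.6, 0.1, 0.1]
grip_width: 0.0645
grasp_force: 66.5
```

```bash
python3 - <<'E'
from h import *
go(.5299,.1272,.115)
E
```

```text
t 42.52 pos [0.5296 0.1171 0.1774] yang 94.15 w 0.0645 gf 66.5 F [0.6 0.1 0.1] j6 0.14
  roll 0.0 shift [-0.06  0.5   3.12]
```

Request:
apply_moves(commands=[[0,0.55,0,0],[0,0,0.4,0],[0,0,0.3,0],[0,0,0,0],[0,0,0,0]])

```text
clock: 42.93
eef_pos: [0.5278, 0.1254, 0.164]
tool_rot: [-0.034, 0.999, -0.0, -0.001]
ft_force: [0.7, -0.2, -1.6]
grip_width: 0.0642
grasp_force: 66.5
```

```bash
python3 - <<'E'
from h import *
go(.5299,.1272,.118)
E
```

```text
t 42.93 pos [0.5278 0.1254 0.164 ] yang 93.94 w 0.0642 gf 66.5 F [ 0.7 -0.2 -1.6] j6 0.16
  roll 0.0 shift [-0.11  0.08  2.3 ]
```

Request:
apply_moves(commands=[[-0.08,0.06,0.5,0],[0,0,0.5,0],[0,0,0.4,0],[0,0,0.3,0],[0,0,0.2,0]])

```text
clock: 43.35
eef_pos: [0.5294, 0.1273, 0.1254]
tool_rot: [-0.035, 0.999, -0.0, -0.001]
ft_force: [-0.9, -0.8, -1.0]
grip_width: 0.0641
grasp_force: 66.5
```

Request:
apply_moves(commands=[[0,0,0.15,0],[0,0,0.1,0],[0,0,0.05,0],[0,0,0.05,0],[0,0,0,0]])

```text
clock: 43.77
eef_pos: [0.5303, 0.1276, 0.12]
tool_rot: [-0.035, 0.999, 0.0, 0.0]
ft_force: [-0.4, -0.0, -1.2]
grip_width: 0.0646
grasp_force: 66.5
```

Request:
apply_moves(commands=[[0,0,0.05,0],[0,0,0.05,0],[0,0,0,0],[0,0,0,0],[0,0,0,0]])

```text
clock: 44.18
eef_pos: [0.5302, 0.1275, 0.118]
tool_rot: [-0.035, 0.999, 0.0, 0.0]
ft_force: [-0.5, 0.3, -0.9]
grip_width: 0.0644
grasp_force: 66.5
```

Request:
apply_moves(commands=[[0,0,0.05,0],[0,0,0.05,0],[0,0,0.05,0],[0,0,0,0],[0,0,0,0]])

```text
clock: 44.6
eef_pos: [0.5303, 0.1276, 0.1151]
tool_rot: [-0.035, 0.999, 0.0, 0.0]
ft_force: [-1.3, 0.2, 0.5]
grip_width: 0.0641
grasp_force: 66.7
```

Request:
apply_moves(commands=[[0,0,0,0],[0,0,0,0],[0,0,0,0],[0,0,-0.7,0],[0,0,-1,0]], claw=0)

```text
clock: 45.02
eef_pos: [0.5285, 0.1271, 0.1472]
tool_rot: [-0.035, 0.999, -0.001, -0.002]
ft_force: [0.1, 1.2, 0.3]
grip_width: 0.0853
grasp_force: 0.0
```

Request:
apply_moves(commands=[[0,0,-1,0],[0,0,-1,0],[0.5,-1,-0.5,0],[0.5,-1,0,0],[0.5,-1,0,0]])

```text
clock: 45.43
eef_pos: [0.5049, 0.0653, 0.2]
tool_rot: [-0.035, 0.999, 0.0, 0.001]
ft_force: [0.8, 0.3, -1.0]
grip_width: 0.0853
grasp_force: 0.0
```

Request:
apply_moves(commands=[[0.5,-1,0,0],[0.5,-1,0,0],[0.5,-1,0,0],[0.5,-1,0,0],[0.5,-1,0,0]])

```text
clock: 45.85
eef_pos: [0.461, -0.0386, 0.199]
tool_rot: [-0.035, 0.999, -0.0, 0.0]
ft_force: [0.0, -0.2, -0.3]
grip_width: 0.0855
grasp_force: 0.0
```

Request:
apply_moves(commands=[[0,0,0,0.11],[0,0,0,0.11],[0,0,0,0.11],[0,0,0,0.11],[0,0,0,0.11]])

```text
clock: 46.27
eef_pos: [0.4615, -0.0378, 0.199]
tool_rot: [0.253, 0.967, -0.0, 0.0]
ft_force: [0.3, 0.1, 0.1]
grip_width: 0.0856
grasp_force: 0.0
```

Request:
apply_moves(commands=[[0,0,0,0.11],[0,0,0,0.11],[0,0,0,0.11],[0,0,0,0.11],[0,0,0,0.11]])

```text
clock: 46.68
eef_pos: [0.4615, -0.0377, 0.199]
tool_rot: [0.518, 0.856, 0.0, 0.0]
ft_force: [-0.3, 0.2, -0.3]
grip_width: 0.0852
grasp_force: 0.0
```

Request:
apply_moves(commands=[[0,0,0,0.1],[0,0,0,0.1],[0,0,0,0.1],[0,0,0,0.08],[0,0,0,0]])

```text
clock: 47.1
eef_pos: [0.4615, -0.0376, 0.199]
tool_rot: [0.675, 0.738, 0.0, 0.0]
ft_force: [0.2, -0.6, 0.5]
grip_width: 0.0856
grasp_force: 0.0
```

```bash
python3 - <<'E'
from fit import *
snap('top','top9');snap('scene','scene9')
for p in((.665,-.2085,.29),(.385,-.202,.09)):
    print('mug',[fit(t,p,'mug') for t in(['top9'],['scene9'],['top9','scene9'])])
crop('top9',200,140,190,130,4.2,'c9')
go(.385,-.202,.15,5)
E
```

```text
mug [(array([ 0.6691, -0.2084,  0.3996]), np.float64(1773.0), [4043]), (array([ 0.6609, -0.2123,  0.2073]), np.float64(1638.0), [6279]), (array([ 0.6633, -0.206 ,  0.2436]), np.float64(3580.0), [4043, 6279])]
mug [(array([ 0.3863, -0.2014,  0.1524]), np.float64(1421.0), [3966]), (array([ 0.3743, -0.21  , -0.1072]), np.float64(1420.0), [10234]), (array([ 0.3804, -0.206 , -0.0079]), np.float64(3183.0), [3966, 10234])]
t 47.2 pos [ 0.4615 -0.0376  0.1989] yang 5.31 w 0.0852 gf 0.0 F [-0.5  0.2 -0.7] j6 1.4
  roll 0.005 shift [-7.85 -4.53  2.45]
```

View pics/c9.png

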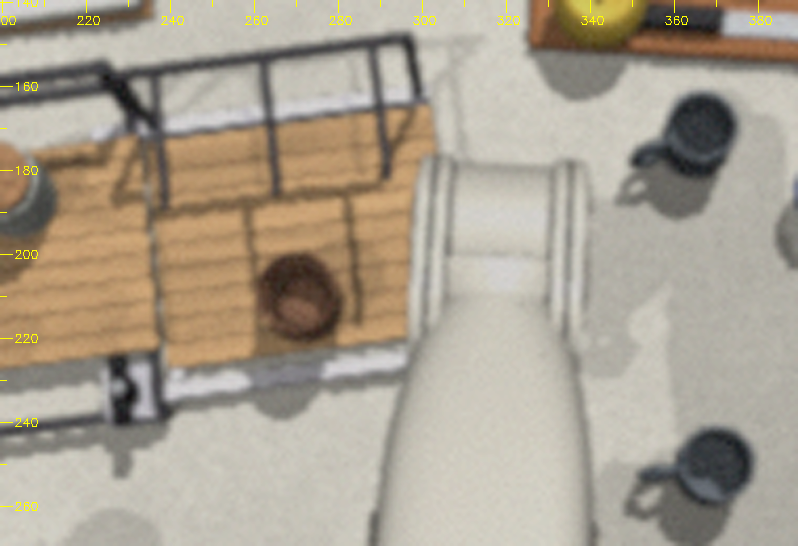

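Request:
apply_moves(commands=[[-0.98,-0.57,0,0],[-0.98,-0.57,0,0],[-0.98,-0.57,0,0],[-0.98,-0.57,0,0],[-0.98,-0.57,0,0]])

```text
clock: 47.62
eef_pos: [0.4131, -0.1412, 0.199]
tool_rot: [0.673, 0.739, 0.0, 0.0]
ft_force: [0.9, -0.1, -1.2]
grip_width: 0.0854
grasp_force: 0.0
```

Request:
apply_moves(commands=[[-0.98,-0.57,0,0],[-0.98,-0.57,0.3,0],[-0.98,-0.53,0.7,0],[0,0,0.9,-0.028],[0,0,0,0]])

```text
clock: 48.03
eef_pos: [0.3833, -0.202, 0.1584]
tool_rot: [0.664, 0.748, -0.001, -0.003]
ft_force: [-1.0, 1.0, -0.8]
grip_width: 0.0854
grasp_force: 0.0
```

```bash
python3 - <<'E'
from fit import *
snap('scene','sceneA')
print(fit(['sceneA'],(.385,-.202,.1),'mug'))
go(.386,-.202,.045,7)
E
```

```text
(array([ 0.3823, -0.2026, -0.0139]), np.float64(1600.0), [5569])
t 48.08 pos [ 0.3841 -0.2017  0.1597] yang 6.84 w 0.0852 gf 0.0 F [-0.4  0.4  0.8] j6 0.97
  roll -0.003 shift [-0.04  0.11  5.73]
```

Request:
apply_moves(commands=[[0,0.08,0.9,0],[0,0,0.9,0],[0,0,0.9,0],[0,0,0.9,0],[0,0,0.7,0]])

```text
clock: 48.5
eef_pos: [0.388, -0.2013, 0.0748]
tool_rot: [0.663, 0.749, 0.0, 0.0]
ft_force: [-0.2, -0.1, -0.3]
grip_width: 0.0857
grasp_force: 0.0
```

Request:
apply_moves(commands=[[0,0,0.7,0],[0,0,0.5,0],[0,0,0.2,0],[0,0,0,0],[0,0,0,0]])

```text
clock: 48.92
eef_pos: [0.388, -0.2017, 0.0476]
tool_rot: [0.663, 0.749, 0.0, 0.0]
ft_force: [-0.5, 0.3, -0.1]
grip_width: 0.0859
grasp_force: 0.0
```

Request:
apply_moves(commands=[[0,0,0,0],[0,0,0,0],[0,0,0,0],[0,0,0,0],[0,0,0,0]], claw=1)

```text
clock: 49.33
eef_pos: [0.3879, -0.2022, 0.048]
tool_rot: [0.664, 0.748, 0.0, 0.001]
ft_force: [-0.7, 0.7, 6.6]
grip_width: 0.06
grasp_force: 65.5
```

Request:
apply_moves(commands=[[0,0,-0.5,0],[0,0,-1,0],[0,0,-1,0],[0,0,-1,0],[0,0,-1,0]])

```text
clock: 49.75
eef_pos: [0.3868, -0.2015, 0.1377]
tool_rot: [0.664, 0.748, 0.0, -0.0]
ft_force: [-0.9, 0.2, -2.2]
grip_width: 0.0593
grasp_force: 65.2
```

Request:
apply_moves(commands=[[0,0,-1,0],[0,0,-1,0],[0,0,-1,0],[0,0,-0.2,0],[0,0,0,0]])

```text
clock: 50.17
eef_pos: [0.3881, -0.2022, 0.2021]
tool_rot: [0.664, 0.748, 0.0, 0.002]
ft_force: [-0.2, -0.0, -1.7]
grip_width: 0.0595
grasp_force: 65.2
```

```bash
python3 - <<'E'
from h import *
go(.50,.169,.205,5.2)
E
```

```text
t 50.17 pos [ 0.3881 -0.2022  0.2021] yang 6.86 w 0.0595 gf 65.2 F [-0.2 -0.  -1.7] j6 0.97
  roll 0.028 shift [17.98  7.25 -0.16]
```

Request:
apply_moves(commands=[[0,0,0,0.028],[0.6,0.24,0,0],[0.97,0.39,0,0],[0.97,0.39,0,0],[0.97,0.39,0,0]])

```text
clock: 50.58
eef_pos: [0.408, -0.1283, 0.199]
tool_rot: [0.675, 0.738, -0.001, -0.002]
ft_force: [1.0, -0.2, -2.9]
grip_width: 0.0594
grasp_force: 65.2
```

Request:
apply_moves(commands=[[0.97,0.39,0,0],[0.97,0.39,0,0],[0.97,0.39,0,0],[0.97,0.39,0,0],[0.97,0.39,0,0]])

```text
clock: 51.0
eef_pos: [0.4381, -0.0281, 0.1989]
tool_rot: [0.674, 0.738, -0.001, -0.001]
ft_force: [-0.3, -0.1, -2.8]
grip_width: 0.0602
grasp_force: 65.2
```

Request:
apply_moves(commands=[[0.97,0.39,0,0],[0.97,0.39,0,0],[0.97,0.39,0,0],[0.97,0.39,0,0],[0.97,0.39,0,0]])

```text
clock: 51.42
eef_pos: [0.4681, 0.0718, 0.1988]
tool_rot: [0.674, 0.738, -0.001, -0.001]
ft_force: [0.6, 0.4, -1.2]
grip_width: 0.0597
grasp_force: 65.2
```

Request:
apply_moves(commands=[[0.97,0.39,0,0],[0.97,0.39,0,0],[0.97,0.39,0,0],[0.97,0.39,0,0],[0.9,0.35,0,0]])

```text
clock: 51.83
eef_pos: [0.4977, 0.1705, 0.1985]
tool_rot: [0.674, 0.739, -0.002, -0.001]
ft_force: [1.3, 0.4, -2.2]
grip_width: 0.0598
grasp_force: 65.2
```

Request:
apply_moves(commands=[[0,0,0.4,0],[0,0,0.4,0],[0,0,0,0],[0,0,0,0],[0,0,0,0]])

```text
clock: 52.25
eef_pos: [0.498, 0.1687, 0.1843]
tool_rot: [0.675, 0.738, -0.001, -0.0]
ft_force: [-0.8, -0.1, -2.1]
grip_width: 0.06
grasp_force: 65.2
```

```bash
python3 - <<'E'
from fit import *
snap('scene','sceneB');snap('top','topB')
e=bot.get_obs()['eef_pos'];print(e.round(4))
def line(tg,y,x0,x1):
    im=cv2.imread(f'pics/{tg}.png')[y,x0:x1].sum(1)//3;print(tg,y,x0,im.tolist())
crop('sceneB',330,175,100,85,7,'c10')
c=load('sceneB')
for n,X in(('tip0',(.585,.219,.18)),('h1tip',(.592,.133,.18)),('loop',e+[-.0038,.0418,-.011]),('h0@0',(.585+.0468,.219+.0043,.17))):print(n,proj(c,X).round(1))
go(.5539,.174,.186,5.2)
E
```

```text
[0.4986 0.1689 0.1852]
tip0 [345.9 245.5]
h1tip [326.6 223.3]
loop [370.5 228.7]
h0@0 [332.4 256.7]
t 52.35 pos [0.4986 0.1689 0.1852] yang 5.12 w 0.0595 gf 65.3 F [ 0.3  0.4 -1.6] j6 1.81
  roll -0.001 shift [ 0.    2.78 -0.04]
```

View pics/c10.png

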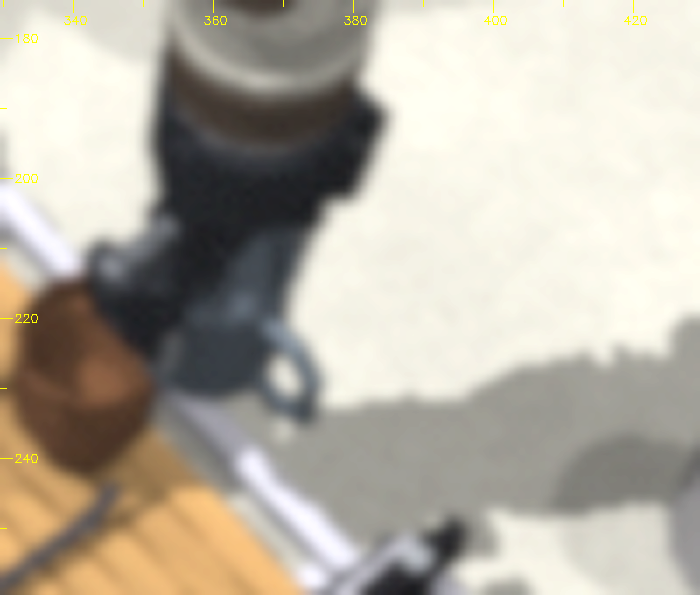

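The crop shows the held mug's handle hole at about (370.6,228.4), against a predicted (370.5,228.7). The hook 0 tip is at (345.5,244.5). They line up, so I insert the mug along the rack's x.

Request:
apply_moves(commands=[[0,0.6,0,0],[0,0.7,0,0],[0,0.7,0,0],[0,0.7,0,0],[0,0,0,0]])

```text
clock: 52.77
eef_pos: [0.555, 0.1743, 0.1854]
tool_rot: [0.675, 0.738, 0.001, 0.001]
ft_force: [0.2, 0.3, -1.1]
grip_width: 0.0601
grasp_force: 65.6
```

```bash
python3 - <<'E'
from h import *
go(.6306,.181,.186,5.2)
E
```

```text
t 52.77 pos [0.555  0.1743 0.1854] yang 5.11 w 0.0601 gf 65.6 F [ 0.2  0.3 -1.1] j6 1.79
  roll -0.001 shift [-0.01  3.8  -0.02]
```

Request:
apply_moves(commands=[[0,0.3,0,0],[0,0.3,0,0],[0,0.3,0,0],[0,0.3,0,0],[0,0.3,0,0]])

```text
clock: 53.18
eef_pos: [0.5826, 0.1773, 0.185]
tool_rot: [0.674, 0.738, 0.0, 0.0]
ft_force: [0.3, 0.2, -1.0]
grip_width: 0.0598
grasp_force: 65.6
```

Request:
apply_moves(commands=[[0,0.3,0,0],[0,0.3,0,0],[0,0.3,0,0],[0,0.3,0,0],[0,0,0,0]])

```text
clock: 53.6
eef_pos: [0.6073, 0.1795, 0.1847]
tool_rot: [0.674, 0.738, 0.0, 0.0]
ft_force: [-0.2, 0.4, -2.2]
grip_width: 0.0599
grasp_force: 65.6
```

Request:
apply_moves(commands=[[0,0.3,0,0],[0,0.3,0,0],[0,0.3,0,0],[0,0.2,0,0],[0,0,0,0]])

```text
clock: 54.02
eef_pos: [0.6289, 0.1814, 0.1847]
tool_rot: [0.674, 0.738, 0.0, 0.0]
ft_force: [0.2, 0.8, -1.4]
grip_width: 0.0596
grasp_force: 65.6
```

Request:
apply_moves(commands=[[0,0,0.2,0],[0,0,0.2,0],[0,0,0.15,0],[0,0,0,0],[0,0,0,0]])

```text
clock: 54.43
eef_pos: [0.6275, 0.1813, 0.1734]
tool_rot: [0.674, 0.738, -0.001, -0.0]
ft_force: [-1.0, -0.2, -1.8]
grip_width: 0.0596
grasp_force: 65.6
```

```bash
python3 - <<'E'
from h import *
snap('scene','sceneC');snap('top','topC')
go(.6306,.181,.173,5.2)
E
```

```text
t 54.53 pos [0.6279 0.1814 0.174 ] yang 5.19 w 0.06 gf 65.6 F [-0.3 -0.1 -1.8] j6 1.76
  roll -0.0 shift [-0.03  0.13  0.05]
```

Request:
apply_moves(commands=[[0,0,0.1,0],[0,0,0.1,0],[0,0,0.1,0],[0,0,0,0],[0,0,0,0]])

```text
clock: 54.95
eef_pos: [0.6278, 0.1813, 0.1676]
tool_rot: [0.674, 0.738, -0.0, -0.0]
ft_force: [-0.2, -0.2, -1.1]
grip_width: 0.0598
grasp_force: 65.6
```

Request:
apply_moves(commands=[[0,0,0.05,0],[0,0,0.05,0],[0,0,0,0],[0,0,0,0],[0,0,0,0]])

```text
clock: 55.37
eef_pos: [0.6281, 0.1816, 0.1661]
tool_rot: [0.674, 0.738, 0.0, 0.0]
ft_force: [0.9, 1.2, -1.0]
grip_width: 0.0596
grasp_force: 65.6
```

Request:
apply_moves(commands=[[0,0,0.05,0],[0,0,0.05,0],[0,0,0,0],[0,0,0,0],[0,0,0,0]])

```text
clock: 55.78
eef_pos: [0.6283, 0.1817, 0.1654]
tool_rot: [0.674, 0.738, 0.001, 0.0]
ft_force: [-2.0, 1.1, 5.2]
grip_width: 0.0599
grasp_force: 66.2
```

Request:
apply_moves(commands=[[0,0,0.05,0],[0,0,0.05,0],[0,0,0,0],[0,0,0,0],[0,0,0,0]])

```text
clock: 56.2
eef_pos: [0.6284, 0.1818, 0.1651]
tool_rot: [0.674, 0.739, 0.002, 0.0]
ft_force: [-3.5, -1.1, 11.5]
grip_width: 0.0597
grasp_force: 66.9
```

Request:
apply_moves(commands=[[0,0,0,0],[0,0,0,0],[0,0,0,0],[0,0,0,0],[0,0,0,0]], claw=0)

```text
clock: 56.62
eef_pos: [0.6278, 0.1812, 0.1612]
tool_rot: [0.674, 0.738, -0.001, -0.0]
ft_force: [-0.3, -0.0, 0.3]
grip_width: 0.0856
grasp_force: 0.0
```

Request:
apply_moves(commands=[[0,0,0,0],[0,0,0,0],[0,0,-0.3,0],[0,0,-0.5,0],[0,0,-0.8,0]])

```text
clock: 57.03
eef_pos: [0.6272, 0.1811, 0.1933]
tool_rot: [0.674, 0.738, -0.001, -0.001]
ft_force: [0.4, -1.2, -0.4]
grip_width: 0.0852
grasp_force: 0.0
```

Request:
apply_moves(commands=[[0,0,-1,0],[0,0,-1,0],[0,0,-1,0],[0,0,-1,0],[0,0,0,0]])

```text
clock: 57.45
eef_pos: [0.6299, 0.1819, 0.2806]
tool_rot: [0.674, 0.738, 0.004, 0.003]
ft_force: [0.8, -0.0, 1.2]
grip_width: 0.0856
grasp_force: 0.0
```

```bash
python3 - <<'E'
from h import *
go(.62,-.1,.25,17)
E
```

```text
t 57.45 pos [0.6299 0.1819 0.2806] yang 5.19 w 0.0856 gf 0.0 F [ 0.8 -0.   1.2] j6 1.76
  roll -0.197 shift [-13.34  -4.61   1.46]
```

Request:
apply_moves(commands=[[-1,-0.1,0,0],[-1,-0.1,0,0],[-1,-0.1,0,0],[-1,-0.1,0,0],[-1,-0.1,0,0]])

```text
clock: 57.87
eef_pos: [0.6269, 0.0801, 0.2742]
tool_rot: [0.674, 0.738, 0.0, 0.0]
ft_force: [0.0, -0.2, 0.9]
grip_width: 0.0855
grasp_force: 0.0
```

Request:
apply_moves(commands=[[-1,-0.1,0,0],[-1,-0.1,0,0],[-1,-0.1,0,0],[-1,-0.1,0,0],[-1,-0.1,0,0]])

```text
clock: 58.28
eef_pos: [0.626, -0.0206, 0.2743]
tool_rot: [0.674, 0.738, 0.0, 0.0]
ft_force: [-0.6, -0.4, -0.6]
grip_width: 0.0852
grasp_force: 0.0
```

Request:
apply_moves(commands=[[-1,-0.1,0.5,0],[-1,-0.1,0.5,0],[0,0,0.5,-0.1],[0,0,0.5,-0.1],[0,0,0,0]])

```text
clock: 58.7
eef_pos: [0.6246, -0.0604, 0.2318]
tool_rot: [0.593, 0.805, -0.001, -0.002]
ft_force: [-0.3, 0.8, 0.1]
grip_width: 0.0854
grasp_force: 0.0
```

```bash
python3 - <<'E'
from fit import *
snap('scene','sceneD');snap('top','topD')
print([fit([t],(.665,-.208,.3),'mug') for t in('topD','sceneD')])
crop('topD',185,140,190,130,4.2,'c11')
go(.666,-.208,.15,17)
E
```

```text
[(array([ 0.6669, -0.209 ,  0.3767]), np.float64(1809.0), [4033]), (array([ 0.6607, -0.2113,  0.1865]), np.float64(1534.0), [9486])]
t 58.8 pos [ 0.6256 -0.0598  0.2339] yang 17.03 w 0.0853 gf 0.0 F [-0.2  0.4  0.6] j6 1.18
  roll 0.001 shift [-7.68 -0.23  4.2 ]
```

View pics/c11.png

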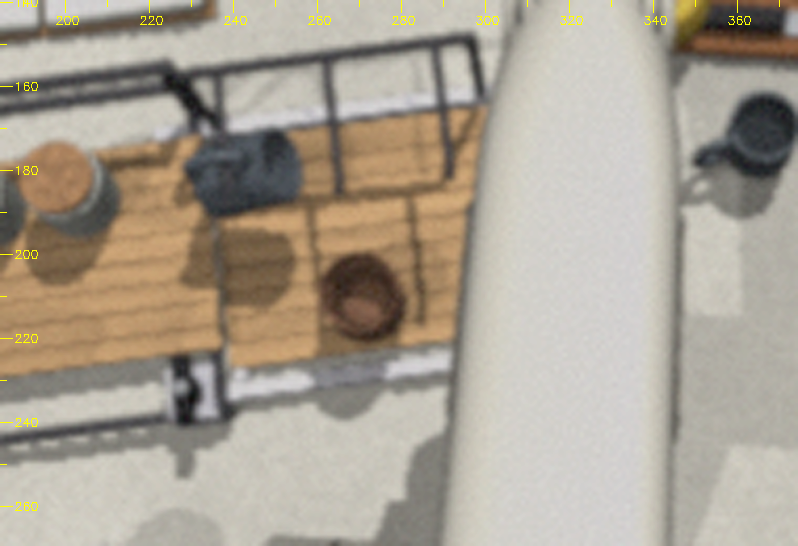

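Request:
apply_moves(commands=[[-0.96,-0.03,0.2,0],[-0.96,-0.03,0.2,0],[-0.96,-0.03,0.3,0],[-0.96,-0.03,0.3,0],[-0.96,-0.03,0.4,0]])

```text
clock: 59.22
eef_pos: [0.6524, -0.1528, 0.2077]
tool_rot: [0.594, 0.804, 0.001, 0.002]
ft_force: [-0.1, 0.5, 1.2]
grip_width: 0.0853
grasp_force: 0.0
```

Request:
apply_moves(commands=[[-0.96,-0.03,0.6,0],[-0.96,-0.03,0.7,0],[-0.96,0,0.7,0],[0,0,0,-0.033],[0,0,0,0]])

```text
clock: 59.63
eef_pos: [0.6671, -0.2086, 0.1652]
tool_rot: [0.581, 0.814, -0.0, -0.001]
ft_force: [-0.7, -0.4, -0.3]
grip_width: 0.085
grasp_force: 0.0
```

```bash
python3 - <<'E'
from fit import *
snap('scene','sceneE')
print(fit(['sceneE'],(.665,-.208,.3),'mug'))
T=load('topD')
print('rim',atz(T,(366.9,171.6),.07),'tip',atz(T,(351.2,176.6),.045),'pepper',atz(load('top0'),(342,140),.06))
go(.666,-.2085,.045,19)
E
```

```text
(array([ 0.6611, -0.2136,  0.1839]), np.float64(1705.0), [6770])
rim [ 0.65754734 -0.2076911   0.07      ] tip [ 0.64803932 -0.15376911  0.045     ] pepper [ 0.78050687 -0.12647359  0.06      ]
t 59.68 pos [ 0.6675 -0.2079  0.1662] yang 19.03 w 0.0854 gf 0.0 F [-0.5  0.9  0. ] j6 0.94
  roll 0.0 shift [-0.   -0.08  6.06]
```

Request:
apply_moves(commands=[[0,-0.17,0.8,0],[0,0,0.9,0],[0,0,0.9,0],[0,0,0.9,0],[0,0,0.5,0]])

```text
clock: 60.1
eef_pos: [0.6638, -0.2076, 0.0853]
tool_rot: [0.58, 0.815, -0.0, -0.0]
ft_force: [-1.7, -0.4, 0.3]
grip_width: 0.0852
grasp_force: 0.0
```

Request:
apply_moves(commands=[[0,0,0.8,0],[0,0,0.8,0],[0,0,0.4,0],[0,0,0,0],[0,0,0,0]])

```text
clock: 60.52
eef_pos: [0.6643, -0.2085, 0.0465]
tool_rot: [0.579, 0.815, 0.0, 0.0]
ft_force: [0.8, -0.0, 0.4]
grip_width: 0.0851
grasp_force: 0.0
```

Request:
apply_moves(commands=[[0,0,0,0],[0,0,0,0],[0,0,0,0],[0,0,0,0],[0,0,0,0]], claw=1)

```text
clock: 60.93
eef_pos: [0.6652, -0.2093, 0.0479]
tool_rot: [0.58, 0.815, 0.001, 0.002]
ft_force: [1.1, -0.7, 5.0]
grip_width: 0.0596
grasp_force: 65.2
```

Request:
apply_moves(commands=[[0,0,-0.5,0],[0,0,-1,0],[0,0,-1,0],[0,0,-1,0],[0,0,-1,0]])

```text
clock: 61.35
eef_pos: [0.663, -0.2087, 0.1362]
tool_rot: [0.58, 0.815, -0.0, -0.001]
ft_force: [0.8, -0.4, -1.4]
grip_width: 0.06
grasp_force: 65.1
```

Request:
apply_moves(commands=[[0,0,-1,0],[0,0,-1,0],[0,0,-1,0],[0,0,0,0],[0,0,0,0]])

```text
clock: 61.77
eef_pos: [0.6644, -0.2091, 0.1969]
tool_rot: [0.58, 0.815, 0.0, 0.001]
ft_force: [1.0, -0.3, -2.8]
grip_width: 0.0597
grasp_force: 65.1
```

```bash
python3 - <<'E'
from h import *
go(.55,-.03,.19,5.2)
E
```

```text
t 61.77 pos [ 0.6644 -0.2091  0.1969] yang 19.16 w 0.0597 gf 65.1 F [ 1.  -0.3 -2.8] j6 0.93
  roll 0.233 shift [ 9.44 -4.88  0.32]
```

Request:
apply_moves(commands=[[0,0,0,0.08],[0,0,0,0.08],[0,0,0,0.073],[0,0,0,0],[0,0,0,0]])

```text
clock: 62.18
eef_pos: [0.6629, -0.2086, 0.1935]
tool_rot: [0.674, 0.739, -0.001, -0.002]
ft_force: [0.7, -0.3, -2.3]
grip_width: 0.0598
grasp_force: 65.0
```

```bash
python3 - <<'E'
from h import *
go(.5152,-.0022,.19,5.2)
E
```

```text
t 62.18 pos [ 0.6629 -0.2086  0.1935] yang 5.3 w 0.0598 gf 65.0 F [ 0.7 -0.3 -2.3] j6 1.17
  roll 0.002 shift [10.95 -6.42  0.22]
```

Request:
apply_moves(commands=[[0.4,-0.6,0,0],[0.8,-0.6,0,0],[0.9,-0.6,0,0],[0.95,-0.6,0,0],[0.95,-0.6,0,0]])

```text
clock: 62.6
eef_pos: [0.5956, -0.134, 0.1947]
tool_rot: [0.674, 0.739, -0.0, -0.001]
ft_force: [0.2, 0.4, -1.4]
grip_width: 0.0594
grasp_force: 65.6
```

Request:
apply_moves(commands=[[0.95,-0.6,0,0],[0.95,-0.6,0,0],[0.95,-0.6,0,0],[0.95,-0.6,0,0],[0.95,-0.6,0,0]])

```text
clock: 63.02
eef_pos: [0.5273, -0.0447, 0.1951]
tool_rot: [0.674, 0.739, -0.0, -0.001]
ft_force: [-0.1, 0.6, -2.0]
grip_width: 0.0599
grasp_force: 65.6
```

Request:
apply_moves(commands=[[0.95,-0.4,0,0],[0.95,0,0.1,0],[0.3,0,0.1,0],[0,0,0,0],[0,0,0,0]])

```text
clock: 63.43
eef_pos: [0.5166, -0.0026, 0.1915]
tool_rot: [0.674, 0.739, -0.0, -0.0]
ft_force: [-0.0, -0.5, -1.9]
grip_width: 0.0594
grasp_force: 65.6
```

```bash
python3 - <<'E'
from h import *
snap('scene','sceneF');snap('top','topF')
e=bot.get_obs()['eef_pos'];c=load('sceneF')
for n,X in(('tip2',(.601,.0478,.18)),('loop',e+[-.0038,.0418,-.011])):print(n,proj(c,X).round(1))
u=proj(c,e).astype(int);crop('sceneF',u[0]-40,u[1]-35,100,85,7,'c12');print(u)
go(.5152,-.0022,.186,5.2)
E
```

```text
tip2 [308. 203.]
loop [331.5 187.2]
[322 175]
t 63.53 pos [ 0.5169 -0.0032  0.1917] yang 5.17 w 0.06 gf 65.6 F [ 0.7 -0.3 -2.4] j6 1.47
  roll -0.001 shift [ 0.06 -0.08  0.28]
```

View pics/c12.png

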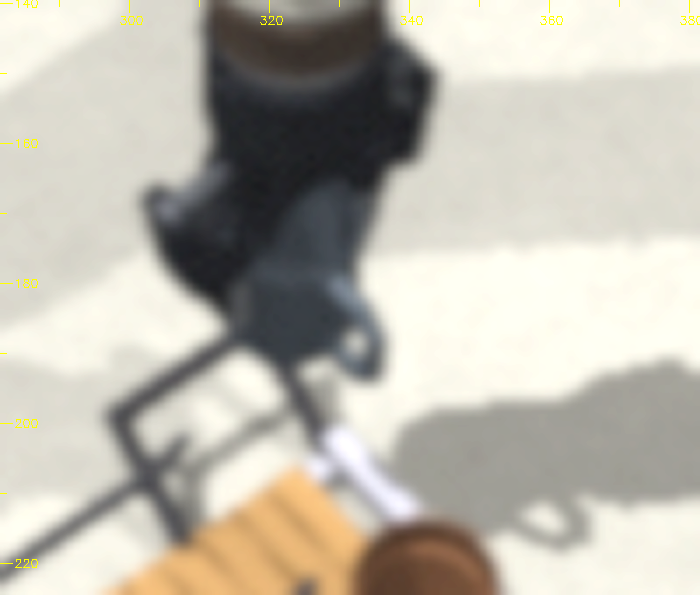

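Request:
apply_moves(commands=[[-0.04,0,0.15,0],[0,0.3,0.13,0],[0,0.6,0,0],[0,0.7,0,0],[0,0.6,0,0]])

```text
clock: 63.95
eef_pos: [0.5617, 0.0002, 0.1859]
tool_rot: [0.675, 0.738, 0.0, 0.0]
ft_force: [1.3, -0.1, -2.6]
grip_width: 0.0598
grasp_force: 65.6
```

```bash
python3 - <<'E'
from h import *
go(.6467,.0098-.002,.186,5.2)
E
```

```text
t 63.95 pos [5.617e-01 2.000e-04 1.859e-01] yang 5.13 w 0.0598 gf 65.6 F [ 1.3 -0.1 -2.6] j6 1.48
  roll -0.001 shift [-0.    4.27 -0.01]
```

Request:
apply_moves(commands=[[0,0.3,0,0],[0,0.3,0,0],[0,0.3,0,0],[0,0.3,0,0],[0,0.3,0,0]])

```text
clock: 64.37
eef_pos: [0.5907, 0.0034, 0.1862]
tool_rot: [0.674, 0.738, -0.0, -0.0]
ft_force: [0.1, 0.2, -2.2]
grip_width: 0.0598
grasp_force: 65.6
```

Request:
apply_moves(commands=[[0,0.3,0,0],[0,0.3,0,0],[0,0.3,0,0],[0,0.3,0,0],[0,0,0,0]])

```text
clock: 64.78
eef_pos: [0.6156, 0.0058, 0.1862]
tool_rot: [0.674, 0.738, 0.0, 0.0]
ft_force: [0.3, -0.3, -2.1]
grip_width: 0.0595
grasp_force: 65.6
```

Request:
apply_moves(commands=[[0,0.3,0,0],[0,0.3,0,0],[0,0.3,0,0],[0,0.3,0,0],[0,0.25,0,0]])

```text
clock: 65.2
eef_pos: [0.644, 0.0084, 0.1863]
tool_rot: [0.674, 0.738, 0.0, 0.0]
ft_force: [0.2, -0.0, -1.6]
grip_width: 0.06
grasp_force: 65.6
```

Request:
apply_moves(commands=[[0,0,0.2,0],[0,0,0.2,0],[0,0,0.2,0],[0,0,0.2,0],[0,0,0,0]])

```text
clock: 65.62
eef_pos: [0.6422, 0.0082, 0.1688]
tool_rot: [0.674, 0.738, -0.001, -0.001]
ft_force: [-0.7, 0.4, -2.3]
grip_width: 0.0595
grasp_force: 65.6
```

```bash
python3 - <<'E'
from h import *
go(.6467,.0098-.002,.166,5.2)
E
```

```text
t 65.62 pos [0.6422 0.0082 0.1688] yang 5.19 w 0.0595 gf 65.6 F [-0.7  0.4 -2.3] j6 1.49
  roll -0.0 shift [-0.04  0.22  0.14]
```

Request:
apply_moves(commands=[[0,0,0.1,0],[0,0,0.1,0],[0,0,0,0],[0,0,0,0],[0,0,0,0]])

```text
clock: 66.03
eef_pos: [0.6433, 0.0083, 0.1665]
tool_rot: [0.674, 0.738, 0.0, 0.0]
ft_force: [0.4, -0.4, -2.0]
grip_width: 0.0598
grasp_force: 65.6
```

Request:
apply_moves(commands=[[0,0,0.05,0],[0,0,0.05,0],[0,0,0,0],[0,0,0,0],[0,0,0,0]])

```text
clock: 66.45
eef_pos: [0.6436, 0.0083, 0.1652]
tool_rot: [0.674, 0.738, 0.001, 0.0]
ft_force: [-1.5, -0.4, 3.2]
grip_width: 0.0599
grasp_force: 65.9
```

Contact comes at the same height as for the first mug, so the arm is through the hole. I release.

Request:
apply_moves(commands=[[0,0,0,0],[0,0,0,0],[0,0,0,0],[0,0,0,0],[0,0,0,0]], claw=0)

```text
clock: 66.87
eef_pos: [0.6431, 0.0083, 0.164]
tool_rot: [0.674, 0.738, -0.0, -0.0]
ft_force: [-0.3, 0.8, -0.0]
grip_width: 0.0854
grasp_force: 0.0
```

Request:
apply_moves(commands=[[0,0,0,0],[0,0,0,0],[0,0,-0.3,0],[0,0,-0.5,0],[0,0,-0.8,0]])

```text
clock: 67.28
eef_pos: [0.6424, 0.0083, 0.1958]
tool_rot: [0.674, 0.738, -0.001, -0.001]
ft_force: [0.1, -0.1, 0.8]
grip_width: 0.0852
grasp_force: 0.0
```

Request:
apply_moves(commands=[[0,0,-1,0],[0,0,-1,0],[0,0,-1,0],[0,0,-1,0],[0,0,0,0]])

```text
clock: 67.7
eef_pos: [0.6452, 0.0083, 0.2829]
tool_rot: [0.674, 0.738, 0.003, 0.004]
ft_force: [0.5, 0.6, 0.6]
grip_width: 0.0854
grasp_force: 0.0
```

Request:
apply_moves(commands=[[-1,-0.3,0,0],[-1,-0.3,0,0],[-1,-0.3,0,0],[-1,-0.3,0,0],[-1,-0.3,0,0]])

```text
clock: 68.12
eef_pos: [0.6221, -0.0948, 0.2767]
tool_rot: [0.674, 0.738, 0.0, 0.0]
ft_force: [0.7, -0.1, 0.1]
grip_width: 0.0855
grasp_force: 0.0
```

Request:
apply_moves(commands=[[-1,-0.3,0,0],[-1,-0.3,0,0],[-1,-0.3,0,0],[-1,-0.3,0,0],[-1,-0.3,0,0]])

```text
clock: 68.53
eef_pos: [0.6012, -0.1973, 0.2766]
tool_rot: [0.674, 0.738, 0.0, 0.0]
ft_force: [-0.0, -1.0, -0.6]
grip_width: 0.0851
grasp_force: 0.0
```

Request:
apply_moves(commands=[[-1,0,0,0],[-1,0,0,0],[-1,0,0,0],[-1,0,0,0],[0,0,0,0]])

```text
clock: 68.95
eef_pos: [0.6084, -0.2798, 0.2759]
tool_rot: [0.676, 0.737, -0.001, 0.001]
ft_force: [-1.2, 0.1, -0.5]
grip_width: 0.0853
grasp_force: 0.0
```

```bash
python3 - <<'E'
from fit import *
for tg in('topG','sceneG'):
    snap(tg[:-1],tg);im=cv2.imread(f'pics/{tg}.png').astype(int);c=load(tg)
    b,g,r=im[...,0],im[...,1],im[...,2]
    m=(g<95)&(b>=r+4); br=((r-b)>.22*r+6)&(r<110)
    for n,tip in(('h0',(.585,.219)),('h2',(.601,.048))):
        # expected hanging mug centre: loop ~7 mm below arm, axis 42 below loop
        X=np.array([tip[0]+.042,tip[1]+.004,.121]);u=proj(c,X).round(1);x,y=u.astype(int)
        ys,xs=np.nonzero(m[y-22:y+23,x-22:x+23]);print(tg,n,'expect',u,'mask centroid',(xs.mean()+x-22).round(1) if len(xs) else None,(ys.mean()+y-22).round(1) if len(ys) else None,len(xs))
        if tg=='topG':
            for yy in range(y-16,y+18,3):print(yy,x-22,''.join('#' if v else '.' for v in m[yy,x-22:x+22]))
    u=proj(c,(.53,.1275,.1)).round(1);x,y=u.astype(int);ys,xs=np.nonzero(br[y-16:y+17,x-16:x+17]);print('stack',u,(xs.mean()+x-16).round(1),(ys.mean()+y-16).round(1),len(xs))
o=bot.get_obs();print(o['clock'],o['eef_pos'].round(3))
E
```

```text
topG h0 expect [241.2 180.9] mask centroid 244.2 180.0 326
164 219 ............................................
167 219 ............................................
170 219 ............................................
173 219 ....................##########.###..........
176 219 ...............##############.#######.......
179 219 ...........###.####.##################......
182 219 .............#######..################......
185 219 ..............#####...#########.#####.......
188 219 .................#.....####.#...............
191 219 ............................................
194 219 ............................................
197 219 ............................................
topG h2 expect [291.8 174.4] mask centroid 288.8 174.4 299
158 269 ............................................
161 269 ............................................
164 269 ............................................
167 269 ...............#####..#######...............
170 269 ..........####################..............
173 269 ..........############..######..............
176 269 ..........############...######.............
179 269 ...........###########..#######.............
182 269 .............#########..##..................
185 269 ............................................
188 269 ............................................
191 269 ............................................
stack [270.6 209.3] 272.1 208.3 738
sceneG h0 expect [333.2 263. ] mask centroid 331.0 259.2 465
sceneG h2 expect [297.1 220.7] mask centroid 296.3 217.1 415
stack [342.2 225.1] 340.2 229.6 587
69.05 [ 0.609 -0.277  0.276]
```

Request:
apply_moves(commands=[[0,0,0,0],[0,0,0,0],[0,0,0,0],[0,0,0,0],[0,0,0,0]])

```text
clock: 69.47
eef_pos: [0.6089, -0.2752, 0.2766]
tool_rot: [0.674, 0.739, 0.0, 0.0]
ft_force: [0.3, -0.4, -0.2]
grip_width: 0.0854
grasp_force: 0.0
```

Request:
apply_moves(commands=[[0,0,0,0],[0,0,0,0],[0,0,0,0],[0,0,0,0],[0,0,0,0]])

```text
clock: 69.88
eef_pos: [0.6088, -0.276, 0.2763]
tool_rot: [0.674, 0.738, -0.0, -0.0]
ft_force: [-0.3, 0.8, 0.6]
grip_width: 0.0852
grasp_force: 0.0
```

Request:
apply_moves(commands=[[0,0,0,0],[0,0,0,0],[0,0,0,0],[0,0,0,0],[0,0,0,0]])

```text
clock: 70.3
eef_pos: [0.6088, -0.276, 0.2763]
tool_rot: [0.674, 0.738, -0.0, 0.0]
ft_force: [-0.7, 0.4, -0.2]
grip_width: 0.0851
grasp_force: 0.0
```

Request:
apply_moves(commands=[[0,0,0,0],[0,0,0,0],[0,0,0,0],[0,0,0,0],[0,0,0,0]])

```text
clock: 70.72
eef_pos: [0.6088, -0.276, 0.2763]
tool_rot: [0.674, 0.738, -0.0, -0.0]
ft_force: [-0.3, -0.0, -0.1]
grip_width: 0.0856
grasp_force: 0.0
```

```bash
python3 - <<'E'
from fit import *
for tg in('topH','sceneH'):
    snap(tg[:-1],tg);im=cv2.imread(f'pics/{tg}.png').astype(int);c=load(tg)
    old=cv2.imread(f'pics/{tg[:-1]}G.png').astype(int)
    b,g,r=im[...,0],im[...,1],im[...,2];m=(g<95)&(b>=r+4)
    for n,tip in(('h0',(.585,.219)),('h2',(.601,.048))):
        u=proj(c,(tip[0]+.042,tip[1]+.004,.121));x,y=u.astype(int)
        ys,xs=np.nonzero(m[y-22:y+23,x-22:x+23]);print(tg,n,(xs.mean()+x-22).round(1),(ys.mean()+y-22).round(1),len(xs),'diff',np.abs(im-old)[y-22:y+23,x-22:x+23].mean().round(2))
        print(' diff elsewhere',np.abs(im-old)[60:100,60:100].mean().round(2))
# stack: brown silhouette against three nested cups vs tilt-free model
for tg in('topH','sceneH'):
    c=load(tg);P=circ(.53,.1275,.014,.02)+circ(.53,.1275,.112,.033)+circ(.53,.1275,.052,.033);h=np.array([proj(c,p) for p in P]);print(tg,h.min(0).round(1),h.max(0).round(1))
    im=cv2.imread(f'pics/{tg}.png').astype(int);x0,y0=(h.min(0)-4).astype(int);x1,y1=(h.max(0)+5).astype(int)
    k=(im[y0:y1,x0:x1,2]<95);
    for i,row in enumerate(k[::2]):print(y0+2*i,x0,''.join('#' if v else '.' for v in row))
E
```

```text
topH h0 244.1 180.0 337 diff 1.65
 diff elsewhere 2.02
topH h2 301.5 172.2 312 diff 16.41
 diff elsewhere 2.02
sceneH h0 331.0 259.3 467 diff 1.51
 diff elsewhere 0.42
sceneH h2 292.0 210.8 500 diff 15.92
 diff elsewhere 0.42
topH [260.3 199. ] [281.7 221.2]
194 256 ...#.......................#..
196 256 ...#.......................###
198 256 ...#......................####
200 256 ....#.......#######......#####
202 256 ....#...######################
204 256 ....#.########################
206 256 ....##########################
208 256 ....######################.###
210 256 .....######################.##
212 256 .....#####################..##
214 256 .....######################.##
216 256 .....#..##################.###
218 256 .....####################.....
220 256 .....###################......
222 256 .....####################....#
224 256 ....####################......
sceneH [330.8 213.7] [353.4 243.6]
209 326 ................................
211 326 ................................
213 326 ................................
215 326 ...........#########............
217 326 .........###############........
219 326 ........#################.......
221 326 .......###################......
223 326 .......####################.....
225 326 #......###################......
227 326 ......###########.#########.....
229 326 ....############...#########....
231 326 #############################...
233 326 ####..#########################.
235 326 .###...#########################
237 326 ####....#################....###
239 326 ..........##############......##
241 326 ...........############.........
243 326 ................#####...........
245 326 ...######.........###...........
247 326 ###########......###............
```

The hook 2 mug is still swinging, so I wait and look again.

Request:
apply_moves(commands=[[0,0,0,0],[0,0,0,0],[0,0,0,0],[0,0,0,0],[0,0,0,0]])

```text
clock: 71.23
eef_pos: [0.6088, -0.276, 0.2763]
tool_rot: [0.674, 0.738, -0.0, -0.0]
ft_force: [0.1, 0.2, 0.4]
grip_width: 0.0854
grasp_force: 0.0
```

Request:
apply_moves(commands=[[0,0,0,0],[0,0,0,0],[0,0,0,0],[0,0,0,0],[0,0,0,0]])

```text
clock: 71.65
eef_pos: [0.6088, -0.276, 0.2763]
tool_rot: [0.674, 0.738, -0.0, 0.0]
ft_force: [0.5, -1.0, 0.3]
grip_width: 0.0852
grasp_force: 0.0
```

Request:
apply_moves(commands=[[0,0,0,0],[0,0,0,0],[0,0,0,0],[0,0,0,0],[0,0,0,0]])

```text
clock: 72.07
eef_pos: [0.6088, -0.276, 0.2763]
tool_rot: [0.674, 0.738, 0.0, 0.0]
ft_force: [0.0, 0.8, 0.4]
grip_width: 0.0856
grasp_force: 0.0
```

Request:
apply_moves(commands=[[0,0,0,0],[0,0,0,0],[0,0,0,0],[0,0,0,0],[0,0,0,0]])

```text
clock: 72.48
eef_pos: [0.6088, -0.276, 0.2763]
tool_rot: [0.674, 0.738, -0.0, -0.0]
ft_force: [-0.4, 0.2, -0.2]
grip_width: 0.0853
grasp_force: 0.0
```

Request:
apply_moves(commands=[[0,0,0,0],[0,0,0,0],[0,0,0,0],[0,0,0,0],[0,0,0,0]])

```text
clock: 72.9
eef_pos: [0.6088, -0.276, 0.2763]
tool_rot: [0.674, 0.738, -0.0, -0.0]
ft_force: [0.1, -0.3, -0.1]
grip_width: 0.0854
grasp_force: 0.0
```

Request:
apply_moves(commands=[[0,0,0,0],[0,0,0,0],[0,0,0,0],[0,0,0,0],[0,0,0,0]])

```text
clock: 73.32
eef_pos: [0.6088, -0.276, 0.2763]
tool_rot: [0.674, 0.738, 0.0, -0.0]
ft_force: [-0.7, 0.6, 0.8]
grip_width: 0.0856
grasp_force: 0.0
```

```bash
cat > chk.py <<'E'
from fit import *
for i in range(4):
    for tg in('top','scene'):
        snap(tg,f'{tg}Z{i}');im=cv2.imread(f'pics/{tg}Z{i}.png').astype(int);c=load(f'{tg}Z{i}')
        b,g,r=im[...,0],im[...,1],im[...,2];m=(g<95)&(b>=r+4)
        for n,tip in(('h0',(.585,.219)),('h2',(.601,.048))):
            u=proj(c,(tip[0]+.042,tip[1]+.004,.121));x,y=u.astype(int)
            ys,xs=np.nonzero(m[y-22:y+23,x-22:x+23]);print(tg,n,(xs.mean()+x-22).round(1),(ys.mean()+y-22).round(1),len(xs),end=' | ')
    print()
x,y=proj(c,(.643,.052,.14)).astype(int)
for yy in range(y-26,y+26,2):print(yy,x-26,''.join('#' if v else '.' for v in m[yy,x-26:x+26]))
E
python3 chk.py
```

```text
top h0 244.2 179.7 332 | top h2 299.3 173.0 320 | scene h0 331.0 259.2 465 | scene h2 293.1 212.6 478 | 
top h0 244.0 179.7 338 | top h2 298.1 173.4 321 | scene h0 331.0 259.1 464 | scene h2 295.5 216.2 429 | 
top h0 244.4 179.9 324 | top h2 293.2 174.2 317 | scene h0 331.0 259.1 466 | scene h2 297.9 219.1 427 | 
top h0 244.3 180.1 328 | top h2 290.8 174.4 308 | scene h0 331.0 259.2 466 | scene h2 297.3 218.5 431 | 
191 270 ....................................................
193 270 ....................................................
195 270 ....................................................
197 270 ....................................................
199 270 ....................................................
201 270 ....................................................
203 270 ....................................................
205 270 ............................###.....................
207 270 ........................#########...................
209 270 ......................###########...................
211 270 .....................##############.................
213 270 .
[... 205 characters left out ...]
###############..............
221 270 .................######################.............
223 270 ...................#####################............
225 270 ....................###################.............
227 270 ......................##############................
229 270 ........................#########...................
231 270 .........................#####......................
233 270 ....................................................
235 270 ....................................................
237 270 ....................................................
239 270 ....................................................
241 270 ....................................................
```

Request:
apply_moves(commands=[[0,0,0,0],[0,0,0,0],[0,0,0,0],[0,0,0,0],[0,0,0,0]])

```text
clock: 74.13
eef_pos: [0.6088, -0.276, 0.2763]
tool_rot: [0.674, 0.738, 0.0, -0.0]
ft_force: [0.2, -0.5, -0.8]
grip_width: 0.0857
grasp_force: 0.0
```

Request:
apply_moves(commands=[[0,0,0,0],[0,0,0,0],[0,0,0,0],[0,0,0,0],[0,0,0,0]])

```text
clock: 74.55
eef_pos: [0.6088, -0.276, 0.2763]
tool_rot: [0.674, 0.738, 0.0, 0.0]
ft_force: [-0.4, -0.1, 0.0]
grip_width: 0.0856
grasp_force: 0.0
```

Request:
apply_moves(commands=[[0,0,0,0],[0,0,0,0],[0,0,0,0],[0,0,0,0],[0,0,0,0]])

```text
clock: 74.97
eef_pos: [0.6088, -0.276, 0.2763]
tool_rot: [0.674, 0.738, -0.0, -0.0]
ft_force: [-0.0, -1.3, -0.0]
grip_width: 0.0852
grasp_force: 0.0
```

Request:
apply_moves(commands=[[0,0,0,0],[0,0,0,0],[0,0,0,0],[0,0,0,0],[0,0,0,0]])

```text
clock: 75.38
eef_pos: [0.6088, -0.276, 0.2763]
tool_rot: [0.674, 0.738, -0.0, -0.0]
ft_force: [-0.2, 1.0, -0.2]
grip_width: 0.0858
grasp_force: 0.0
```

Request:
apply_moves(commands=[[0,0,0,0],[0,0,0,0],[0,0,0,0],[0,0,0,0],[0,0,0,0]])

```text
clock: 75.8
eef_pos: [0.6088, -0.276, 0.2763]
tool_rot: [0.674, 0.738, 0.0, 0.0]
ft_force: [0.5, 0.2, 0.4]
grip_width: 0.0855
grasp_force: 0.0
```

Request:
apply_moves(commands=[[0,0,0,0],[0,0,0,0],[0,0,0,0],[0,0,0,0],[0,0,0,0]])

```text
clock: 76.22
eef_pos: [0.6088, -0.276, 0.2763]
tool_rot: [0.674, 0.738, 0.0, 0.0]
ft_force: [0.0, -0.8, -0.4]
grip_width: 0.0854
grasp_force: 0.0
```

Request:
apply_moves(commands=[[0,0,0,0],[0,0,0,0],[0,0,0,0],[0,0,0,0],[0,0,0,0]])

```text
clock: 76.63
eef_pos: [0.6088, -0.276, 0.2763]
tool_rot: [0.674, 0.738, -0.0, -0.0]
ft_force: [0.2, 0.0, 0.1]
grip_width: 0.0853
grasp_force: 0.0
```

Request:
apply_moves(commands=[[0,0,0,0],[0,0,0,0],[0,0,0,0],[0,0,0,0],[0,0,0,0]])

```text
clock: 77.05
eef_pos: [0.6088, -0.276, 0.2763]
tool_rot: [0.674, 0.738, -0.0, 0.0]
ft_force: [0.8, 0.4, 1.1]
grip_width: 0.0857
grasp_force: 0.0
```

Request:
apply_moves(commands=[[0,0,0,0],[0,0,0,0],[0,0,0,0],[0,0,0,0],[0,0,0,0]])

```text
clock: 77.47
eef_pos: [0.6088, -0.276, 0.2763]
tool_rot: [0.674, 0.738, -0.0, -0.0]
ft_force: [1.6, 0.2, 0.3]
grip_width: 0.0854
grasp_force: 0.0
```

Request:
apply_moves(commands=[[0,0,0,0],[0,0,0,0],[0,0,0,0],[0,0,0,0],[0,0,0,0]])

```text
clock: 77.88
eef_pos: [0.6088, -0.276, 0.2763]
tool_rot: [0.674, 0.738, 0.0, -0.0]
ft_force: [-0.5, 0.1, -0.0]
grip_width: 0.0855
grasp_force: 0.0
```

Request:
apply_moves(commands=[[0,0,0,0],[0,0,0,0],[0,0,0,0],[0,0,0,0],[0,0,0,0]])

```text
clock: 78.3
eef_pos: [0.6088, -0.276, 0.2763]
tool_rot: [0.674, 0.738, -0.0, -0.0]
ft_force: [-0.2, -0.0, -0.1]
grip_width: 0.0853
grasp_force: 0.0
```

Request:
apply_moves(commands=[[0,0,0,0],[0,0,0,0],[0,0,0,0],[0,0,0,0],[0,0,0,0]])

```text
clock: 78.72
eef_pos: [0.6088, -0.276, 0.2763]
tool_rot: [0.674, 0.738, 0.0, 0.0]
ft_force: [-0.0, -0.7, 0.6]
grip_width: 0.0852
grasp_force: 0.0
```

```bash
python3 chk.py | head -4
```

```text
top h0 244.3 179.8 332 | top h2 295.4 173.8 324 | scene h0 331.0 259.2 463 | scene h2 295.8 216.4 423 | 
top h0 244.0 179.9 335 | top h2 295.5 173.9 328 | scene h0 331.1 259.1 465 | scene h2 295.8 216.5 423 | 
top h0 244.0 180.0 333 | top h2 295.4 173.8 325 | scene h0 331.1 259.2 467 | scene h2 295.8 216.5 420 | 
top h0 244.0 179.6 341 | top h2 295.5 173.8 316 | scene h0 331.0 259.1 468 | scene h2 295.8 216.5 423 |
```

Everything is still now, and both mugs hang the same way. I hand the job in.

```bash
python3 -c "
from workcell import bot
print(bot.job_done())"
```

```text
the job is handed in; nothing more can be done
None
```

The job is handed in (no verdict came back): shelf out to its stop, clamp tight, two mugs hung on hooks 0 and 2, three brown cups stacked on the shelf; I viewed 15 pictures, one over the limit of 14.

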